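Put the clamping parts back on their painted silhouettes

TASK

Put each of the four steel clamping parts (long slotted strap, short slotted strap, round collar, blue vee block) back on the black plate whose yellow silhouette has its shape and size, lying flat and squarely covering the silhouette. Either way round will do where the shape allows it. Set each part down on its plate and let it go there, do not drop or throw it.

Things in the scene. Friction and masses are not known exactly. Their poses are not given: they have to be found in the camera images.
- long_strap: loose dark steel clamp strap, a flat bar 110 (x) by 28 (y) by 16 mm high with a 54 x 9 mm slot along its middle, about 0.3 kg. Origin: centre of the underside; x along its length, z up. Lies flat on the bench at the start
- short_strap: loose bright steel clamp strap, 66 (x) by 28 (y) by 16 mm high with a 28 x 9 mm slot along its middle, about 0.2 kg. Origin: centre of the underside; x along its length, z up
- collar: loose bright steel round collar (thick ring), outside diameter 56, bore 26, height 22 mm, about 0.3 kg, lying flat. Origin: centre of the underside (in the bore), z up
- vee_block: loose blue block 48 x 48 mm, 30 mm high, with a bright vee groove in its top along x, about 0.4 kg. Its outer side faces are upright and can be gripped on either pair. Origin: centre of the underside, z up. Only the square outline matters: any of the four quarter turns is right
- long_pad: place of the long strap: 138 (x) by 56 (y) mm, silhouette a 110 x 28 mm bar along x with a dark slot; fixed black plate lying on the bench, 3 mm thick, with the part's full-size silhouette painted yellow at its middle. Origin: centre of the underside (part rests 3 mm above it)
- short_pad: place of the short strap: 94 (x) by 56 (y) mm, silhouette a 66 x 28 mm bar along x with a dark slot; fixed black plate lying on the bench, 3 mm thick, with the part's full-size silhouette painted yellow at its middle. Origin: centre of the underside (part rests 3 mm above it)
- collar_pad: place of the collar: 84 x 84 mm, silhouette a ring of 56 mm outside diameter with a dark middle; fixed black plate lying on the bench, 3 mm thick, with the part's full-size silhouette painted yellow at its middle. Origin: centre of the underside (part rests 3 mm above it)
- vee_pad: place of the vee block: 76 x 76 mm, silhouette a plain 48 x 48 mm square, sides along x and y; fixed black plate lying on the bench, 3 mm thick, with the part's full-size silhouette painted yellow at its middle. Origin: centre of the underside (part rests 3 mm above it)
Mind the look-alikes: they are no part of the job. What is shaped like the long_pad but purple is not meant. Leave any orange look-alike of the collar alone.

How it is judged:
At the end, for the whole second after the job is handed in: Each part lies flat on its own plate (underside 1 to 7 mm above the bench, tilt under 0.1 rad), at rest, its centre within 12 mm of the silhouette's centre; the straps lie within 0.2 rad of the silhouette's length (either way round), the vee block within 0.2 rad of the square (any quarter turn) (horizontal distance between long_strap and long_pad below 0.012 m and height (world z) of long_strap between 0.001 and 0.007 m and angle between each of long_strap, short_strap, collar, vee_block's own z axis and vertical below 0.1 rad and linear speed of each of long_strap, short_strap, collar, vee_block below 0.02 m/s and angle between the x axis of long_strap and the x axis of long_pad, either way round below 0.2 rad and horizontal distance between short_strap and short_pad below 0.012 m and height (world z) of short_strap between 0.001 and 0.007 m and angle between the x axis of short_strap and the x axis of short_pad, either way round below 0.2 rad and horizontal distance between collar and collar_pad below 0.012 m and height (world z) of collar between 0.001 and 0.007 m and horizontal distance between vee_block and vee_pad below 0.012 m and height (world z) of vee_block between 0.001 and 0.007 m and (angle between the x axis of vee_block and the x axis of vee_pad, either way round below 0.2 rad or angle between the x axis of vee_block and the y axis of vee_pad, either way round below 0.2 rad)); the robot touches nothing.
It fails at once if the long strap is let go and falls or slides fast (over 0.6 m/s, a free fall of about 2 cm) (linear speed of long_strap above 0.6 m/s and contact force between the fingers and long_strap below 0.05 N).
It fails at once if the short strap is let go and falls or slides fast (over 0.6 m/s, a free fall of about 2 cm) (linear speed of short_strap above 0.6 m/s and contact force between the fingers and short_strap below 0.05 N).
It fails at once if the collar is let go and falls or slides fast (over 0.6 m/s, a free fall of about 2 cm) (linear speed of collar above 0.6 m/s and contact force between the fingers and collar below 0.05 N).
It fails at once if the vee block is let go and falls or slides fast (over 0.6 m/s, a free fall of about 2 cm) (linear speed of vee_block above 0.6 m/s and contact force between the fingers and vee_block below 0.05 N).
It also fails if it takes over 112 s, if anything falls off the work surface, if the arm or the gripper's body presses on something with over 40 N, if the wrist force passes 120 N, or if a joint passes its speed limit or range.

ROBOT

A 7-joint arm with a two-finger parallel gripper is mounted at the origin on the work surface. World frame = base frame: x ahead of the robot, y to its left, z up, the work surface at z = 0. Lengths are in m, angles in rad, forces in N, time in s.
With the tool pointing down it reaches from about 0.425 to 1.025 m from the base axis. Payload 3.6 kg.
Tool frame: the origin (TCP) lies at the very end of the fingers, on their centre line; the grasp point (between the pads) lies grip_point_offset behind it (grip_point_offset is the distance from the TCP to the grasp point, in m); z points along the fingers, x is the direction in which the jaws open and shut, and the axes are right-handed (so a half turn about z gives the same grasp; the last joint's range is limited). The gripper opens to 85 mm and grips with 20 to 120 N. Pads are 22 mm wide; open, the fingers measure 114 mm over their backs; the gripper's body (76 mm by 85 mm) begins 54 mm behind the grasp point. The pads swing forward as they close: fully open they stand 13 mm farther back than shut.
Start: joints at [-1.387, 0.591, 0.048, 1.609, -0.033, 0.943, -0.034], TCP at [0.199, 0.697, 0.231] pointing down, gripper open.
Joint ranges: [-2.69, 2.69], [-0.47, 2.24], [-1.27, 1.36], [0.19, 2.51], [-1.53, 4.68], [0.08, 2.07], [-3.09, 3.09]. Speed limits (rad/s): [2.57, 2.57, 3.14, 3.14, 3.14, 3.14, 3.14].

INTERFACE

Orientations are given as a rotation vector (axis times angle).
In Python, from cell import get_obs, read_camera, camera_info, hand_in, spot_in, masks_of, grip_point_offset gives the robot as it stands.
- The arm moves only by the shell command python3 -m jog 'ROWS' [OPENING]. ROWS is JSON, a list of rows, each a list of 2 entries, a list of its own where there are three numbers: the shift along the tool's x, y, z scaled (see below), then the turn, a rotation vector about the tool's x, y, z scaled (see below). A call has 1 to 10 rows; each row is the pose to reach, as a shift and turn from the pose measured when the call began, along the tool's axes at that moment, turning the shorter way round; what a row does not reach only later rows make up. The controller multiplies each number of a shift by 80 mm and each number of a turn by 180 degrees. A row lasts 1/10 s, in which the tool goes at most 50 mm and 8.59 degrees, less where a joint would pass 70% of its speed; a pose out of reach is approached as far as the arm can. A call with a number of a shift or a turn outside -1 to 1 is refused whole. A call with a gripper value outside its range is refused whole. OPENING is the opening, from -1 (shut) to 1 (fully open), so that 0 is half open, set as the call begins (- or left out, the last holds). The fingers move at their own pace and stop on an object; the grip force is fixed at half the most. Time passes only in rows, so rows that repeat a pose let the fingers close. It gives the time, the measured TCP pose, the force and the opening at its end, in the units of the state.
- get_obs(): the state, without advancing time (a new reading comes with each control period).
- read_camera(name): name is "scene" or "top"; returns the picture (384x512x3 uint8, red, green, blue); there is no depth.
- camera_info(name): a dict with "fov_y" (degrees; the focal length in pixels is half the picture's height over the tangent of half this angle, whatever the lens; pixels are square), "cx", "cy" (the principal point, pixels), "k1" (the pictures are not rectified: a ray, as slopes to the right and down, at radius r is drawn at 1 + k1 r^2 times it, then the intrinsics apply), "view" (4x4, takes a point from world to camera coordinates). Camera axes: x right, y down, z forward; pixel columns grow to the right and rows downward; lengths in m; the calibration is good to about 2 mm. A picture is of the moment at which its call begins. camera_info takes no time and is no camera call.
- hand_in(): hands the job in, once; it reports no verdict.
Trained networks look in the newest picture that a camera, given by its name, has taken for a name from the list of things; names that differ only in an ending like _2 or _b are one class to them, and where a whole thing is asked for, a point or a joint stands for the part that bears it (a point fixed in the world has none). Each returns a list of dicts, best first, with "conf" (0 to 1); they miss things now and then, are a little off and sometimes report something else, mostly with a low value. They report only what shows in the picture. A call takes as long as a camera call. They do not tell look-alikes from the thing itself.
- spot_in(camera, query): "point" ([x, y, z] in m, in the coordinates of the camera as it stood for that picture, good to about 4 mm: the middle of the surface that is visible of it).
- masks_of(camera, query): "region" (384x512 bool, what is visible of it).
The state is a dict: "clock": time; "joint_pos": joint angles; "qd": joint speeds; "joint_efforts": joint torques, N m; "tcp_pos": TCP position; "eef_rot": TCP orientation; "contact_force": force on the tool from outside, world axes, zero at the start; "torque": the same for the moment, N m; "gripper_width": finger opening in m.
Only numpy, scipy, OpenCV 4.12 (cv2) and the standard library are available. Lean on these libraries where they do the work, as an engineer would, in place of code of your own. Each camera call takes 0.05 s, during which the arm holds its last target.

## Working session

There is one attempt and no reset: what is moved stays moved. The work goes in short steps, Python scripts to look and compute and a shell command to move; the robot and the scene stay as the last step left them, time stands still between calls to the robot, and variables do not carry over. Pictures are saved under pics/ and viewed, and the job is handed in when it is done.

```bash
ls; mkdir -p pics
python3 - <<'E'
from cell import *
import cv2
print(get_obs()); print(grip_point_offset if not callable(grip_point_offset) else grip_point_offset())
for n in("scene","top"):
    im=read_camera(n); cv2.imwrite(f"pics/{n}0.png",im[:,:,::-1]); print(n,camera_info(n))
E
```

```text
pics
{'clock': 0.0, 'joint_pos': array([-1.38649101,  0.59213244,  0.04828935,  1.60987862, -0.03327085,
        0.94266535, -0.03370267]), 'qd': array([-2.43050760e-04,  1.31068093e-04,  1.96956013e-04, -1.17162110e-04,
        5.64093178e-04, -8.83374366e-04,  2.09934193e-05]), 'joint_efforts': array([ 1.51594918e-05, -5.48694921e+01,  1.54646404e+00, -1.98117810e+01,
        9.46129934e-03,  8.74095946e-03,  4.37105584e-06]), 'tcp_pos': array([0.19859141, 0.69638865, 0.23010998]), 'eef_rot': array([ 2.50633308,  1.89170381, -0.00271162]), 'contact_force': array([ 0.89741534, -0.94741901,  0.26814426]), 'torque': array([ 0.04604302, -0.01640531, -0.0123067 ]), 'gripper_width': 0.08531306039473377}
0.0187
scene {'fov_y': 55.49893636256864, 'cx': 252.39231413187431, 'cy': 192.6434532775257, 'k1': -0.05501588931583858, 'view': array([[ 0.66606702,  0.74577975, -0.012934  , -0.33150664],
       [ 0.43130456, -0.3992361 , -0.80906545, -0.1869197 ],
       [-0.60854835,  0.53331332, -0.58757621,  1.29368847],
       [ 0.        ,  0.        ,  0.        ,  1.        ]])}
top {'fov_y': 52.345814433826284, 'cx': 264.09587572005927, 'cy': 193.0008302028305, 'k1': -0.04749981729463219, 'view': array([[-0.00678737, -0.99997429,  0.00231179, -0.0105552 ],
       [-0.98058531,  0.00620266, -0.19599483,  0.4830507 ],
       [ 0.19597546, -0.0035972 , -0.9806022 ,  1.07191221],
       [ 0.        ,  0.        ,  0.        ,  1.        ]])}
```

View pics/top0.png

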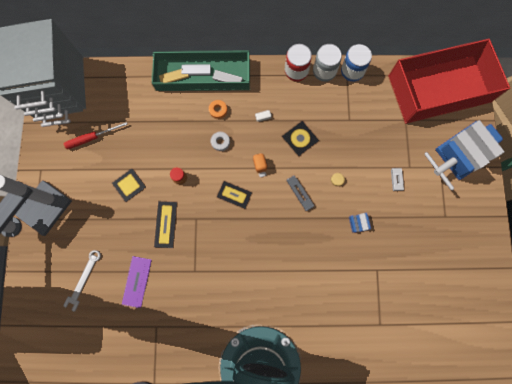

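View pics/scene0.png

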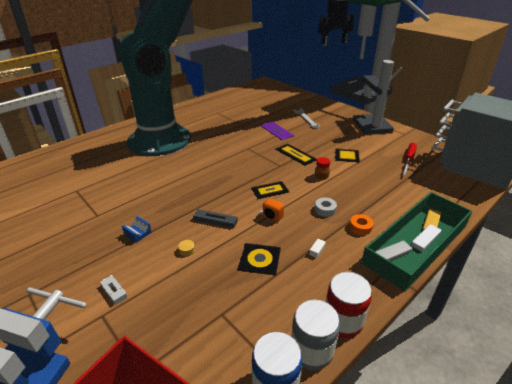

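```bash
cat > h.py <<'E'
from cell import *
import numpy as np, cv2
def intr(n):
    c=camera_info(n); f=192/np.tan(np.radians(c['fov_y'])/2)
    return c,f
def rays(n,px):
    c,f=intr(n); K=np.array([[f,0,c['cx']],[0,f,c['cy']],[0,0,1]])
    p=cv2.undistortPoints(np.asarray(px,float).reshape(-1,1,2),K,np.array([c['k1'],0,0,0,0])).reshape(-1,2)
    return c['view'],np.c_[p,np.ones(len(p))]
def p2w(n,px,z):
    V,r=rays(n,px); R=V[:3,:3];o=-R.T@V[:3,3]; d=r@R
    return o+d*((z-o[2])/d[:,2])[:,None]
def w2p(n,P):
    c,f=intr(n); q=np.asarray(P,float).reshape(-1,3)@c['view'][:3,:3].T+c['view'][:3,3]
    s=q[:,:2]/q[:,2:]; s=s*(1+c['k1']*(s**2).sum(1,keepdims=True)); return s*f+[c['cx'],c['cy']]
def cam2w(n,p):
    V=camera_info(n)['view']; return V[:3,:3].T@(np.asarray(p)-V[:3,3])
def rect(n,mask,z):
    ct=max(cv2.findContours(mask.astype(np.uint8),cv2.RETR_EXTERNAL,cv2.CHAIN_APPROX_NONE)[0],key=cv2.contourArea)
    w=p2w(n,ct.reshape(-1,2),z)[:,:2]
    (c,s,a)=cv2.minAreaRect((w*1000).astype(np.float32))
    if s[0]<s[1]: s=s[::-1];a+=90
    return np.round(c,1),np.round(s,1),round((a+90)%180-90,1)
E
python3 - <<'E'
from h import *
top=read_camera("top");sc=read_camera("scene")
tz=dict(long_strap=.016,short_strap=.016,collar=.022,vee_block=.03,long_pad=.003,short_pad=.003,collar_pad=.003,vee_pad=.003)
for q in tz:
  for cam in("top","scene"):
    for d in spot_in(cam,q)[:3]: print(q,cam,round(d['conf'],2),np.round(cam2w(cam,d['point']),3))
  for d in masks_of("top",q)[:3]:
    m=d['region']; ys,xs=np.nonzero(m); print('  mask',round(d['conf'],2),xs.mean().round(1),ys.mean().round(1),m.sum(),rect("top",m,tz[q]))
cv2.imwrite("pics/topc.png",cv2.resize(top[90:250,100:420],None,fx=2.5,fy=2.5,interpolation=cv2.INTER_CUBIC)[:,:,::-1])
cv2.imwrite("pics/scc.png",cv2.resize(sc[160:320,80:280],None,fx=3.7,fy=3.7,interpolation=cv2.INTER_CUBIC)[:,:,::-1])
E
```

```text
long_strap top 0.88 [ 0.491 -0.12   0.017]
long_strap scene 0.88 [ 0.493 -0.122  0.018]
  mask 0.74 300.5 193.3 306 (array([ 489.4, -120.3]), array([107. ,  28.1]), 32.2)
short_strap top 0.68 [ 0.525 -0.413  0.014]
short_strap scene 0.94 [ 0.54  -0.413  0.016]
  mask 0.52 397.0 179.7 227 (array([ 528.1, -411. ]), array([64.6, 33.4]), 0.3)
  mask 0.32 358.9 221.9 319 (array([ 401.6, -289.6]), array([55.4, 50.8]), -79.1)
collar top 0.61 [0.751 0.127 0.023]
collar top 0.52 [0.648 0.116 0.026]
collar scene 0.71 [0.656 0.107 0.024]
collar scene 0.59 [0.756 0.119 0.028]
collar scene 0.17 [0.522 0.388 0.004]
  mask 0.7 220.0 141.7 279 (array([647.5, 118.2]), array([60.4, 54.5]), 0.7)
  mask 0.63 218.2 109.1 238 (array([752.5, 126.1]), array([59.6, 49.3]), 0.8)
vee_block top 0.74 [ 0.398 -0.291  0.022]
vee_block scene 0.7 [ 0.409 -0.292  0.021]
  mask 0.61 358.9 222.0 315 (array([ 399.7, -286.3]), array([55.4, 48.2]), -81.0)
  mask 0.41 300.3 138.6 744 (array([ 652.7, -122.8]), array([86. , 85.1]), 38.5)
  mask 0.28 396.9 179.6 241 (array([ 524.8, -405.9]), array([64.2, 33.5]), 1.2)
long_pad
[... 334 characters left out ...]
0.492 0.075 0.006]
short_pad top 0.52 [0.52  0.395 0.002]
short_pad scene 0.78 [0.488 0.069 0.004]
short_pad scene 0.5 [0.521 0.39  0.006]
  mask 0.72 234.2 194.1 569 (array([489.1,  75.9]), array([97.2, 54.4]), 66.3)
  mask 0.24 220.6 141.8 285 (array([652.8, 118.1]), array([62. , 56.3]), 26.4)
collar_pad top 0.71 [ 0.661 -0.126  0.003]
collar_pad scene 0.57 [ 0.668 -0.127  0.003]
  mask 0.66 300.4 138.7 661 (array([ 662.2, -127.1]), array([83.9, 80.8]), -52.9)
vee_pad top 0.79 [0.522 0.392 0.003]
vee_pad scene 0.6 [0.523 0.391 0.004]
  mask 0.77 128.3 185.1 629 (array([518.4, 394.6]), array([78.7, 77.6]), 38.9)
  mask 0.25 397.4 179.2 204 (array([ 532.6, -417. ]), array([62.7, 31. ]), 1.8)
```

```bash
sleep 1; ls pics
```

```text
scc.png
scene0.png
top0.png
topc.png
```

View pics/topc.png

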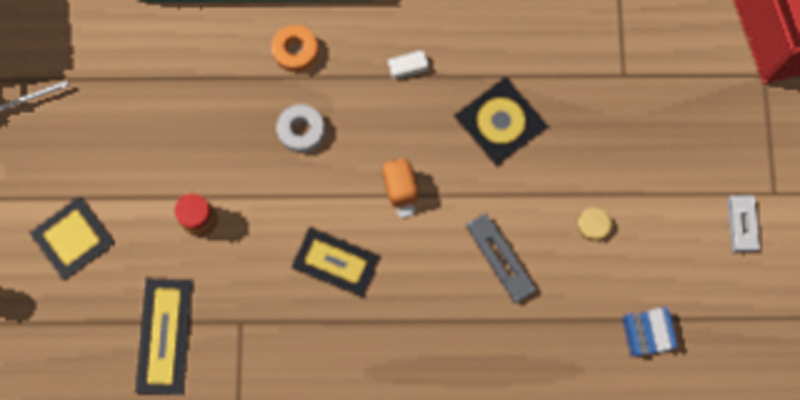

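View pics/scc.png

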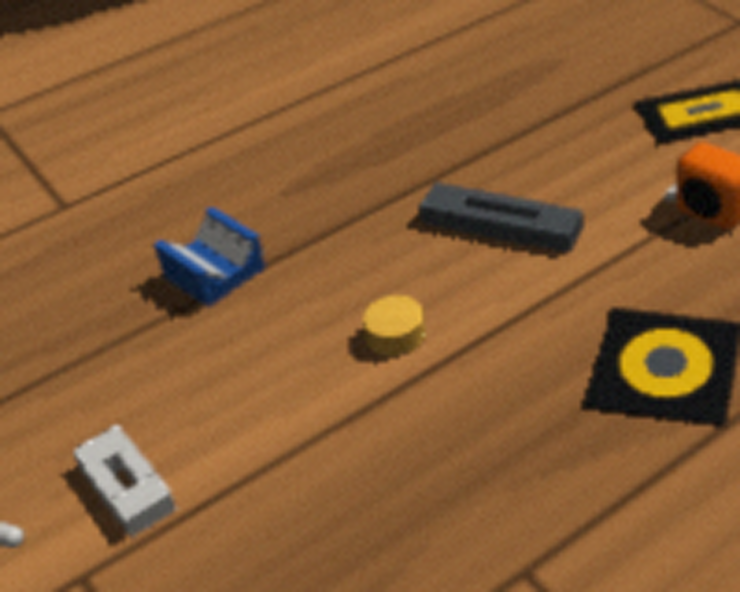

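```bash
cat > fit.py <<'E'
from h import *
from scipy.optimize import minimize
DIM=dict(long_strap=(.11,.028,.016),short_strap=(.066,.028,.016),collar=(.056,.056,.022),vee_block=(.048,.048,.03))
def hullpts(q,x,y,t,z0=0):
    a,b,h=DIM[q]
    if q=='collar':
        th=np.linspace(0,2*np.pi,40,endpoint=False); xy=.028*np.c_[np.cos(th),np.sin(th)]
    else: xy=np.array([[a,b],[a,-b],[-a,-b],[-a,b]])/2
    c,s=np.cos(t),np.sin(t); xy=xy@np.array([[c,s],[-s,c]])+[x,y]
    return np.r_[np.c_[xy,np.full(len(xy),z0)],np.c_[xy,np.full(len(xy),z0+h)]]
def sil(cam,P,S=4):
    p=w2p(cam,P); h=cv2.convexHull(((p+.5)*S*16).astype(np.int32))
    m=np.zeros((384*S,512*S),np.uint8); cv2.fillConvexPoly(m,h,255,shift=4)
    return cv2.resize(m,(512,384),interpolation=cv2.INTER_AREA)/255.
def grab(im,m):
    g=np.full(m.shape,cv2.GC_BGD,np.uint8); k=np.ones((3,3),np.uint8); m=m.astype(np.uint8)
    g[cv2.dilate(m,k,iterations=9)>0]=cv2.GC_BGD
    g[cv2.dilate(m,k,iterations=3)>0]=cv2.GC_PR_BGD; g[m>0]=cv2.GC_PR_FGD; g[cv2.erode(m,k,iterations=2)>0]=cv2.GC_FGD
    ys,xs=np.nonzero(m);a,b,c,d=max(ys.min()-25,0),ys.max()+25,max(xs.min()-25,0),xs.max()+25
    gc=g[a:b,c:d].copy(); cv2.grabCut(np.ascontiguousarray(im[a:b,c:d,::-1]),gc,None,np.zeros((1,65)),np.zeros((1,65)),4,cv2.GC_INIT_WITH_MASK)
    o=np.zeros(m.shape,bool); o[a:b,c:d]=(gc&1)>0
    return o
def fit(q,ms,x0,z0=0,tfix=False):
    def cost(v):
        return sum(1-(np.minimum(s,m).sum()/np.maximum(s,m).sum()) for cam,m in ms.items() for s in [sil(cam,hullpts(q,v[0],v[1],v[2],z0))])
    best=None
    ts=[x0[2]] if x0[2] is not None else np.radians([-80,-60,-40,-20,0,20,40,60,80])
    for t in ts:
        v=np.array([x0[0],x0[1],t]); r=minimize(cost,v,method='Nelder-Mead',options=dict(initial_simplex=v+np.array([[0,0,0],[.006,0,0],[0,.006,0],[0,0,.2]]),maxiter=120,xatol=1e-4,fatol=1e-4))
        if best is None or r.fun<best.fun: best=r
    return best
E
python3 - <<'E'
from fit import *
im={c:read_camera(c) for c in("top","scene")}
for q,x0 in dict(long_strap=(.49,-.12,.56),short_strap=(.528,-.411,0),collar=(.648,.117,0),vee_block=(.4,-.288,.17)).items():
    ms={};mm={}
    for c in im:
        ref=w2p(c,[[*x0[:2],.01]])[0]
        ds=[d['region'] for d in masks_of(c,q) if d['region'][tuple((np.argwhere(d['region'])[((np.argwhere(d['region'])[:,::-1]-ref)**2).sum(1).argmin()]))] and ((np.argwhere(d['region'])[:,::-1].mean(0)-ref)**2).sum()<150]
        if not ds: print(q,c,'none');continue
        m=ds[0].copy()
        # fill holes
        ct=cv2.findContours(m.astype(np.uint8),cv2.RETR_EXTERNAL,cv2.CHAIN_APPROX_NONE)[0]
        f=lambda M:cv2.drawContours(np.zeros(M.shape,np.uint8),[max(cv2.findContours(M.astype(np.uint8),cv2.RETR_EXTERNAL,cv2.CHAIN_APPROX_NONE)[0],key=cv2.contourArea)],-1,1,-1)
        ms[c]=f(m)*1.
    if not ms: continue
    for k in(["top"],["scene"],["top","scene"]):
        s={c:ms[c] for c in k if c in ms}
        if s:
            r=fit(q,s,x0); print(q,k,np.round(r.x[:2],4),np.degrees(r.x[2]).round(1),round(r.fun/len(s),3))
# yellow
hsv=cv2.cvtColor(im["top"],cv2.COLOR_RGB2HSV); 
for c in im:
  hsv=cv2.cvtColor(im[c],cv2.COLOR_RGB2HSV)
  y=(cv2.inRange(hsv,(22,140,120),(34,255,255))>0)
  n,l,st,ce=cv2.connectedComponentsWithStats(y.astype(np.uint8))
  for i in range(1,n):
    if st[i,4]>40: print(c,ce[i].round(1),st[i,4],rect(c,l==i,.003))
E
```

```text
long_strap ['top'] [ 0.4917 -0.1195] 32.2 0.096
long_strap ['scene'] [ 0.4872 -0.1189] 30.7 0.077
long_strap ['top', 'scene'] [ 0.4895 -0.1199] 32.1 0.112
short_strap ['top'] [ 0.5301 -0.4132] 2.4 0.09
short_strap ['scene'] [ 0.5279 -0.4142] 0.5 0.068
short_strap ['top', 'scene'] [ 0.5288 -0.4139] 1.6 0.087
collar ['top'] [0.6508 0.1184] 11.3 0.141
collar ['scene'] [0.6498 0.1211] -4.1 0.053
collar ['top', 'scene'] [0.6506 0.1199] -3.9 0.104
vee_block ['top'] [ 0.4025 -0.2893] 10.4 0.084
vee_block ['scene'] [ 0.3991 -0.2914] 9.5 0.165
vee_block ['top', 'scene'] [ 0.402  -0.2906] 11.2 0.142
top [299.9 137.6] 208 (array([ 665.4, -125.5]), array([55.8, 55. ]), 89.7)
top [128.1 184.5] 258 (array([520.5, 395.7]), array([49.5, 48.6]), 37.0)
top [233.8 194.1] 188 (array([489.3,  76.3]), array([68.4, 30.8]), 67.5)
top [165. 224.] 292 (array([401.2, 278.6]), array([111.8,  28.6]), -3.0)
scene [296.  153.3] 140 (array([396.8, 280.7]), array([110.8,  30.2]), -2.7)
scene [347.  154.5] 115 (array([517.3, 398.2]), array([51.6, 45.7]), -52.9)
scene [269.7 189. ] 125 (array([485.3,  77.3]), array([65.4, 29.6]), 65.9)
scene [259.5 257.6] 287 (array([ 661.8, -124.9]), array([52.7, 52.4]), -42.5)
```

```bash
cat > go.py <<'E'
import sys
from h import *
from scipy.spatial.transform import Rotation as R
def plan(x,y,z,yaw=None):
    o=get_obs(); p=o['tcp_pos']; r=R.from_rotvec(o['eef_rot']); M=r.as_matrix()
    cy=np.degrees(np.arctan2(M[1,0],M[0,0])); s=M.T@(np.array([x,y,z])-p)/.08
    n=max(1,int(np.ceil(abs(s).max()/.995)))
    print(f"t={o['clock']:.1f} at {p.round(4)} yaw {cy:.1f} tilt {np.degrees(np.arccos(-M[2,2])):.2f} w {o['gripper_width']*1e3:.1f} F {o['contact_force'].round(1)}")
    print("shift/call",(s/n).round(3),"x",n, "rows/call",np.ceil(np.linalg.norm(s/n)*80/50))
    if yaw is not None:
        d=(yaw-cy+90)%180-90
        T=R.from_euler('z',yaw+ (0 if abs((yaw-cy+180)%360-180)<=90 else 180),degrees=True)*R.from_euler('x',180,degrees=True)
        t=(r.inv()*T).as_rotvec()/np.pi
        print("turn",t.round(4),"=",d.round(1),"deg rows",np.ceil(abs(d)/8.59))
a=[float(v) for v in sys.argv[1:]]
plan(*a)
E
python3 go.py .28 .45 .2; python3 go.py .6505 .12 .12 0; python3 -c "
from h import *
print(p2w('scene',[[375,125],[356,120]],0), p2w('top',[[70,205]],0.02))"
```

```text
t=1.9 at [0.1988 0.6972 0.2313] yaw 74.1 tilt 0.00 w 85.3 F [-0.6  0.1 -0.7]
shift/call [-0.898  0.608  0.13 ] x 3 rows/call 2.0
t=1.9 at [0.1988 0.6972 0.2313] yaw 74.1 tilt 0.00 w 85.3 F [-0.6  0.1 -0.7]
shift/call [-0.674  0.926  0.174] x 8 rows/call 2.0
turn [0.     0.     0.4116] = -74.1 deg rows 9.0
[[0.45283272 0.66319668 0.        ]
 [0.377743   0.64711193 0.        ]] [[0.45602322 0.55954738 0.02      ]]
```

What could be mistaken, in top-picture pixels:
- **Collar:** bright ring (221,141), orange ring (218,109). I choose the bright one.
- **Long pad:** yellow on black (166,224), purple (136,282). I choose the yellow one.
- **Short strap:** bright bar (397,180), white stub (263,116). I choose the bar.
- **Other parts:** the dark bar at (300,193) is the long strap and the blue block at (361,222) is the vee block.

The close crops confirm all of these.

```bash
python3 -m jog '[[[-0.9,0.6,0.13],[0,0,0]],[[-0.9,0.6,0.13],[0,0,0]]]'; python3 -m jog '[[[-0.9,0.6,0.13],[0,0,0]],[[-0.9,0.6,0.13],[0,0,0]]]'; python3 -m jog '[[[-0.9,0.6,0.13],[0,0,0]],[[-0.9,0.6,0.13],[0,0,0]]]'; python3 go.py .6505 .12 .12 0
```

```text
clock: 2.1
tcp_pos: [0.2255, 0.6134, 0.2205]
eef_rot: [2.506, 1.893, -0.0]
contact_force: [1.1, -1.0, -0.9]
gripper_width: 0.0854
clock: 2.3
tcp_pos: [0.2529, 0.528, 0.2099]
eef_rot: [2.506, 1.891, -0.001]
contact_force: [0.8, 0.2, -1.1]
gripper_width: 0.0854
clock: 2.5
tcp_pos: [0.2801, 0.4428, 0.1996]
eef_rot: [2.506, 1.889, -0.002]
contact_force: [1.0, -0.1, 0.1]
gripper_width: 0.0854
t=2.5 at [0.2801 0.4428 0.1996] yaw 74.0 tilt 0.20 w 85.4 F [ 1.  -0.1  0.1]
shift/call [-0.434  0.927  0.169] x 6 rows/call 2.0
turn [1.100e-03 4.000e-04 4.113e-01] = -74.0 deg rows 9.0
```

```bash
for i in 1 ; do :; done; python3 -m jog '[[[-0.43,0.92,0.17],[0,0,0]],[[-0.43,0.92,0.17],[0,0,0]]]' >/dev/null; python3 -m jog '[[[-0.43,0.92,0.17],[0,0,0]],[[-0.43,0.92,0.17],[0,0,0]]]' >/dev/null; python3 -m jog '[[[-0.43,0.92,0.17],[0,0,0]],[[-0.43,0.92,0.17],[0,0,0]]]' >/dev/null; python3 -m jog '[[[-0.43,0.92,0.17],[0,0,0]],[[-0.43,0.92,0.17],[0,0,0]]]'>/dev/null;  python3 -m jog '[[[-0.43,0.92,0.17],[0,0,0]],[[-0.43,0.92,0.17],[0,0,0]]]'; python3 -m jog '[[[-0.43,0.92,0.17],[0,0,0.41]],[[-0.43,0.92,0.17],[0,0,0.41]],[[-0.43,0.92,0.17],[0,0,0.41]],[[-0.43,0.92,0.17],[0,0,0.41]],[[-0.43,0.92,0.17],[0,0,0.41]],[[-0.43,0.92,0.17],[0,0,0.41]],[[-0.43,0.92,0.17],[0,0,0.41]],[[-0.43,0.92,0.17],[0,0,0.41]],[[-0.43,0.92,0.17],[0,0,0.41]]]'; python3 go.py .6505 .12 .03 0
```

```text
clock: 3.5
tcp_pos: [0.597, 0.1617, 0.1337]
eef_rot: [2.511, 1.872, 0.004]
contact_force: [-0.1, 0.2, -0.8]
gripper_width: 0.0857
clock: 4.4
tcp_pos: [0.658, 0.108, 0.121]
eef_rot: [3.136, -0.018, 0.013]
contact_force: [-0.0, -0.0, -0.4]
gripper_width: 0.0854
t=4.4 at [0.658 0.108 0.121] yaw -0.6 tilt 0.57 w 85.4 F [-0.  -0.  -0.4]
shift/call [-0.053 -0.077  0.568] x 2 rows/call 1.0
turn [ 0.0018 -0.0026 -0.0036] = 0.6 deg rows 1.0
```

```bash
python3 -m jog '[[[-0.1,-0.154,0],[0.002,-0.0026,-0.0036]],[[-0.1,-0.154,0.5],[0.002,-0.0026,-0.0036]],[[-0.1,-0.154,0.98],[0.002,-0.0026,-0.0036]],[[-0.1,-0.154,0.98],[0.002,-0.0026,-0.0036]]]'; python3 go.py .6505 .12 .005 0
python3 - <<'E'
from h import *
for n in("scene","top"):
    im=read_camera(n); u,v=w2p(n,[[.65,.12,.03]])[0].astype(int); cv2.imwrite(f"pics/{n}1.png",cv2.resize(im[max(0,v-60):v+60,u-80:u+80],None,fx=4,fy=4)[:,:,::-1])
E
```

```text
clock: 4.8
tcp_pos: [0.646, 0.1213, 0.0378]
eef_rot: [-3.141, -0.005, 0.017]
contact_force: [-1.1, 0.4, -0.5]
gripper_width: 0.0855
t=4.8 at [0.646  0.1213 0.0378] yaw 0.2 tilt 0.61 w 85.5 F [-1.1  0.4 -0.5]
shift/call [0.061 0.016 0.41 ] x 1 rows/call 1.0
turn [-0.0001  0.0034  0.0011] = -0.2 deg rows 1.0
```

View pics/scene1.png

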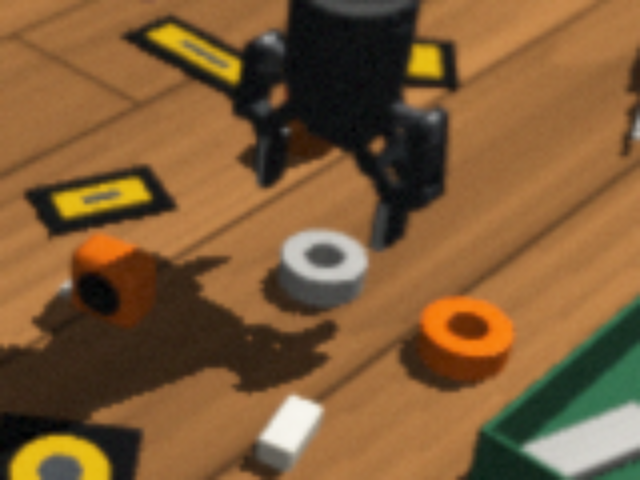

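View pics/top1.png

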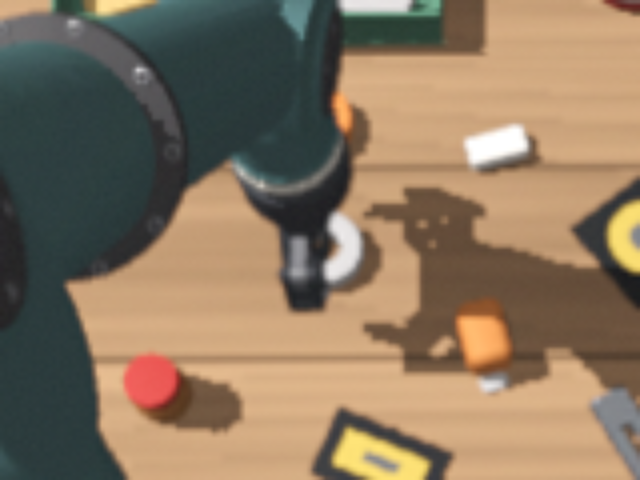

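Run:
```python
from h import *
n="scene";u,v=w2p(n,[[.65,.12,.03]])[0].astype(int)
o=[u-80,v-60]
print((w2p(n,[[.6035,.121,.051],[.6885,.121,.051],[.65,.12,.022]])-o)*4)
n="top";u,v=w2p(n,[[.65,.12,.03]])[0].astype(int);o=[u-80,v-60]
print((w2p(n,[[.6035,.121,.051],[.6885,.121,.051],[.65,.12,.022]])-o)*4)
```

```text
[[272.30392952 186.00785657]
 [376.30481611 243.32303008]
 [322.09550788 253.10800892]]
[[314.78280007 294.43987455]
 [316.84638202 184.51845891]
 [321.57490196 246.73224475]]
```

The picture shows the gripper straddling the bright collar, with the fingertips where I calculated they would be. I'll descend and grip.

```bash
python3 -m jog '[[[0.06,0.015,0.2],[0,0.0034,0]],[[0.06,0.015,0.41],[0,0.0034,0]],[[0.06,0.015,0.41],[0,0.0034,0]]]'; python3 -m jog '[[[0,0,0],[0,0,0]],[[0,0,0],[0,0,0]],[[0,0,0],[0,0,0]],[[0,0,0],[0,0,0]],[[0,0,0],[0,0,0]],[[0,0,0],[0,0,0]],[[0,0,0],[0,0,0]],[[0,0,0],[0,0,0]]]' -1; python3 go.py .6635 -.1252 .1
```

```text
clock: 5.2
tcp_pos: [0.6541, 0.1196, 0.0089]
eef_rot: [-3.14, -0.003, -0.011]
contact_force: [-0.1, 1.3, -0.2]
gripper_width: 0.0852
clock: 6.0
tcp_pos: [0.6535, 0.1198, 0.0106]
eef_rot: [-3.14, -0.004, -0.009]
contact_force: [-2.9, 0.4, 7.3]
gripper_width: 0.0529
t=6.0 at [0.6535 0.1198 0.0106] yaw 0.2 tilt 0.34 w 52.9 F [-2.9  0.4  7.3]
shift/call [ 0.031  0.765 -0.281] x 4 rows/call 2.0
```

```bash
python3 -m jog '[[[0,0,-0.1],[0,0,0]],[[0,0,-0.2],[0,0,0]],[[0,0,-0.3],[0,0,0]],[[0,0,-0.3],[0,0,0]]]'
python3 - <<'E'
from h import *
for n in("scene","top"):
    im=read_camera(n); u,v=w2p(n,[[.65,.12,.03]])[0].astype(int); cv2.imwrite(f"pics/{n}2.png",cv2.resize(im[max(0,v-40):v+40,u-50:u+50],None,fx=6,fy=6)[:,:,::-1])
E
```

```text
clock: 6.4
tcp_pos: [0.6545, 0.1198, 0.0361]
eef_rot: [-3.139, -0.004, -0.013]
contact_force: [-0.1, 0.1, -3.1]
gripper_width: 0.0531
```

View pics/scene2.png

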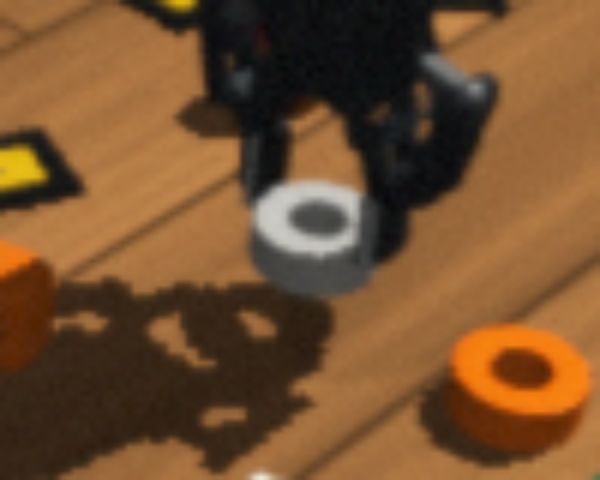

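Run:
```python
from h import *
n="scene";u,v=w2p(n,[[.65,.12,.03]])[0].astype(int)
b=np.array([318,218])/6+[u-50,v-40]-.5
for z in(.044,.0475): print(p2w(n,[b],z))
# left/right extremes and bottom of body
print((w2p(n,[[.654,.12,.0475],[.654,.12,.0255]])-[u-50,v-40]+.5)*6)
```

```text
[[0.65005465 0.12431247 0.044     ]]
[[0.65279312 0.12030662 0.0475    ]]
[[319.77404806 219.52539342]
 [314.24980207 260.40152378]]
```

View pics/top2.png

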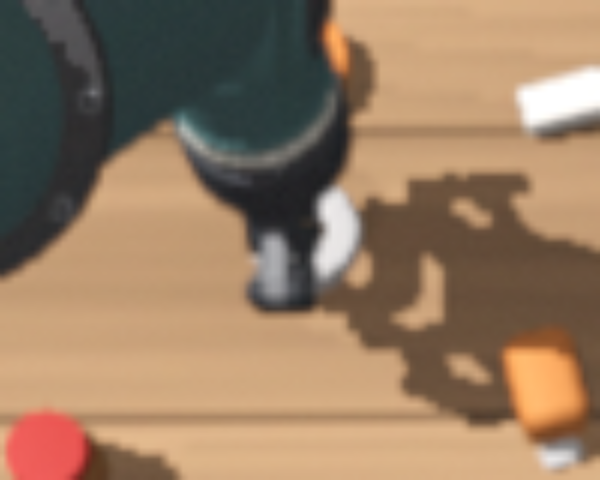

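The collar is held flat and centred. I'll carry it to its plate.

```bash
python3 -m jog '[[[0,0.3,-0.7],[0,0,0]],[[0,0.9,-0.9],[0,0,0]],[[0,0.9,-0.9],[0,0,0]]]'; python3 -m jog '[[[0.02,0.6,0],[0,0,0]],[[0.05,0.95,0],[0,0,0]]]' >/dev/null; python3 -m jog '[[[0.02,0.6,0],[0,0,0]],[[0.05,0.95,0],[0,0,0]]]';  python3 go.py .6635 -.1252 .03 0
```

```text
clock: 6.8
tcp_pos: [0.6556, 0.039, 0.1103]
eef_rot: [3.138, -0.008, 0.02]
contact_force: [-0.3, -2.2, -3.5]
gripper_width: 0.0524
clock: 7.2
tcp_pos: [0.661, -0.1218, 0.111]
eef_rot: [3.132, -0.017, 0.019]
contact_force: [-0.3, -1.1, -3.2]
gripper_width: 0.0528
t=7.2 at [ 0.661  -0.1218  0.111 ] yaw -0.6 tilt 0.88 w 52.8 F [-0.3 -1.1 -3.2]
shift/call [0.01  0.016 0.506] x 2 rows/call 1.0
turn [ 0.003  -0.0039 -0.0034] = 0.6 deg rows 1.0
```

```bash
python3 -m jog '[[[0.03,0.04,0.4],[0.003,-0.004,-0.0034]],[[0.03,0.04,0.95],[0.003,-0.004,-0.0034]],[[0.03,0.04,0.95],[0.003,-0.004,-0.0034]],[[0.03,0.04,0.95],[0.003,-0.004,-0.0034]]]';  python3 go.py .6635 -.1252 .014 0;python3 - <<'E'
from h import *
for n in("scene",):
    im=read_camera(n); u,v=w2p(n,[[.6635,-.125,.03]])[0].astype(int); cv2.imwrite(f"pics/{n}3.png",cv2.resize(im[max(0,v-40):v+40,u-50:u+50],None,fx=6,fy=6)[:,:,::-1])
E
```

```text
clock: 7.6
tcp_pos: [0.6628, -0.1252, 0.0338]
eef_rot: [-3.141, 0.0, 0.006]
contact_force: [-0.2, 0.7, -3.5]
gripper_width: 0.0525
t=7.6 at [ 0.6628 -0.1252  0.0338] yaw -0.0 tilt 0.24 w 52.5 F [-0.2  0.7 -3.5]
shift/call [0.009 0.    0.247] x 1 rows/call 1.0
turn [-0.0003  0.0013 -0.0001] = 0.0 deg rows 1.0
```

View pics/scene3.png

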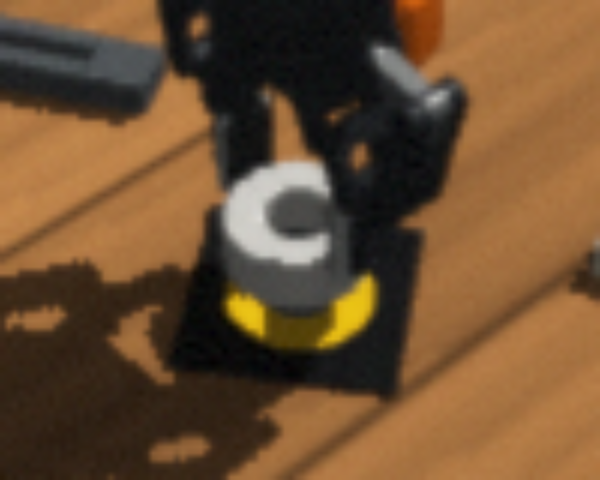

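```bash
python3 -m jog '[[[0.01,0,0.1],[0,0.001,0]],[[0.01,0,0.2],[0,0.001,0]],[[0.01,0,0.235],[0,0.001,0]],[[0.01,0,0.235],[0,0.001,0]],[[0.01,0,0.235],[0,0.001,0]]]';  python3 go.py .6635 -.1252 .012 0
```

```text
clock: 8.15
tcp_pos: [0.6655, -0.1255, 0.0169]
eef_rot: [3.141, 0.0, 0.005]
contact_force: [-0.1, 0.3, -3.2]
gripper_width: 0.0533
t=8.2 at [ 0.6655 -0.1255  0.0169] yaw 0.0 tilt 0.20 w 53.3 F [-0.1  0.3 -3.2]
shift/call [-0.025 -0.004  0.061] x 1 rows/call 1.0
turn [ 0.     -0.0011  0.0001] = -0.0 deg rows 1.0
```

```bash
python3 -m jog '[[[-0.025,0,0.03],[0,0,0]],[[-0.025,0,0.05],[0,0,0]],[[-0.025,0,0.05],[0,0,0]]]'
```

```text
clock: 8.45
tcp_pos: [0.6633, -0.1257, 0.0137]
eef_rot: [-3.141, -0.0, -0.005]
contact_force: [-2.9, 1.4, 2.9]
gripper_width: 0.0526
```

```bash
python3 -m jog '[[[0,0,0],[0,0,0]],[[0,0,0],[0,0,0]],[[0,0,0],[0,0,0]],[[0,0,0],[0,0,0]],[[0,0,0],[0,0,0]],[[0,0,0],[0,0,0]]]' 1; python3 -m jog '[[[0,0,-0.4],[0,0,0]],[[0,0,-0.98],[0,0,0]],[[0,0,-0.98],[0,0,0]]]';  python3 go.py .49 -.1195 .09 122;python3 - <<'E'
from h import *
for n in("scene",):
    im=read_camera(n); u,v=w2p(n,[[.6635,-.125,.03]])[0].astype(int); cv2.imwrite(f"pics/{n}4.png",cv2.resize(im[max(0,v-40):v+40,u-50:u+50],None,fx=6,fy=6)[:,:,::-1])
E
```

```text
clock: 9.05
tcp_pos: [0.6634, -0.1256, 0.0137]
eef_rot: [-3.141, -0.0, -0.005]
contact_force: [-0.4, -0.7, -0.9]
gripper_width: 0.0855
clock: 9.35
tcp_pos: [0.6675, -0.1274, 0.098]
eef_rot: [3.139, -0.001, 0.022]
contact_force: [0.6, -0.5, 0.6]
gripper_width: 0.0855
t=9.3 at [ 0.6675 -0.1274  0.098 ] yaw -0.0 tilt 0.83 w 85.5 F [ 0.6 -0.5  0.6]
shift/call [-0.74  -0.033  0.023] x 3 rows/call 2.0
turn [-0.0016 -0.0045  0.3221] = -58.0 deg rows 7.0
```

View pics/scene4.png

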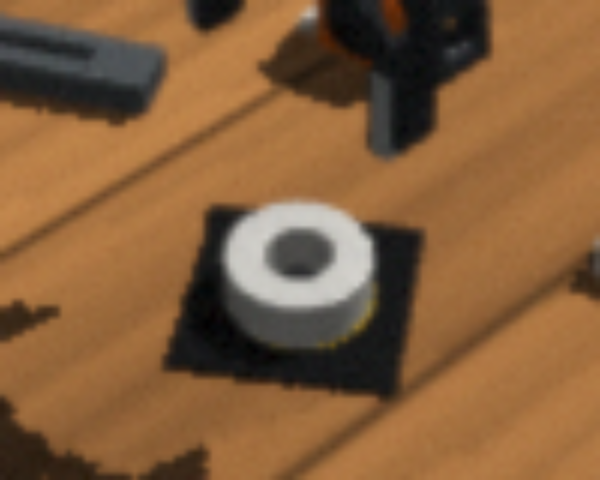

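The collar sits flat and centred on its ring. Next is the long strap.

```bash
python3 -m jog '[[[-0.5,-0.02,0],[0,-0.0045,0]],[[-0.74,-0.03,0],[0,-0.0045,0]]]' >/dev/null; python3 -m jog '[[[-0.5,-0.02,0],[0,0,0]],[[-0.74,-0.03,0],[0,0,0]]]' ; python3 -m jog '[[[-0.5,0,0],[0,0,0.32]],[[-0.74,-0.03,0],[0,0,0.32]],[[-0.74,-0.03,0],[0,0,0.32]],[[-0.74,-0.03,0],[0,0,0.32]],[[-0.74,-0.03,0],[0,0,0.32]],[[-0.74,-0.03,0],[0,0,0.32]],[[-0.74,-0.03,0],[0,0,0.32]],[[-0.74,-0.03,0],[0,0,0.32]]]' ;  python3 go.py .49 -.1195 .022 122
```

```text
clock: 9.8
tcp_pos: [0.5389, -0.1209, 0.0932]
eef_rot: [-3.141, 0.002, 0.022]
contact_force: [-0.4, 1.3, -0.0]
gripper_width: 0.0853
clock: 10.6
tcp_pos: [0.479, -0.1181, 0.0931]
eef_rot: [2.746, -1.511, -0.023]
contact_force: [-0.1, -0.4, 0.6]
gripper_width: 0.0853
t=10.6 at [ 0.479  -0.1181  0.0931] yaw -57.6 tilt 0.95 w 85.3 F [-0.1 -0.4  0.6]
shift/call [ 0.097 -0.119  0.886] x 1 rows/call 2.0
turn [0.0044 0.0029 0.002 ] = -0.4 deg rows 1.0
```

```bash
python3 -m jog '[[[0.097,-0.119,0.4],[0.0044,0.003,0.002]],[[0.097,-0.119,0.886],[0.0044,0.003,0.002]],[[0.097,-0.119,0.886],[0.0044,0.003,0.002]],[[0.097,-0.119,0.886],[0.0044,0.003,0.002]]]' ;  python3 go.py .49 -.1195 .004 122
```

```text
clock: 11.0
tcp_pos: [0.489, -0.1197, 0.0218]
eef_rot: [2.748, -1.522, -0.003]
contact_force: [0.0, -0.5, 0.7]
gripper_width: 0.0854
t=11.0 at [ 0.489  -0.1197  0.0218] yaw -58.0 tilt 0.12 w 85.4 F [ 0.  -0.5  0.7]
shift/call [ 0.005 -0.013  0.222] x 1 rows/call 1.0
turn [0.0005 0.0005 0.0002] = -0.0 deg rows 1.0
```

```bash
python3 -m jog '[[[0.005,-0.013,0.1],[0,0,0]],[[0.005,-0.013,0.2],[0,0,0]],[[0.005,-0.013,0.2],[0,0,0]],[[0.005,-0.013,0.2],[0,0,0]]]'; python3 -m jog '[[[0,0,0],[0,0,0]],[[0,0,0],[0,0,0]],[[0,0,0],[0,0,0]],[[0,0,0],[0,0,0]],[[0,0,0],[0,0,0]],[[0,0,0],[0,0,0]],[[0,0,0],[0,0,0]],[[0,0,0],[0,0,0]],[[0,0,0],[0,0,0]],[[0,0,0],[0,0,0]]]' -1; python3 -m jog '[[[0,0,-0.1],[0,0,0]],[[0,0,-0.2],[0,0,0]],[[0,0,-0.3],[0,0,0]],[[0,0,-0.3],[0,0,0]]]';  python3 - <<'E'
from h import *
for n in("scene","top"):
    im=read_camera(n); u,v=w2p(n,[[.49,-.12,.03]])[0].astype(int); cv2.imwrite(f"pics/{n}5.png",cv2.resize(im[max(0,v-40):v+40,u-50:u+50],None,fx=6,fy=6)[:,:,::-1])
E
```

```text
clock: 11.4
tcp_pos: [0.4901, -0.1195, 0.0061]
eef_rot: [2.748, -1.522, -0.003]
contact_force: [-0.3, -0.2, -0.0]
gripper_width: 0.0853
clock: 12.4
tcp_pos: [0.4903, -0.1197, 0.0065]
eef_rot: [2.748, -1.523, -0.002]
contact_force: [-1.2, 0.1, 5.0]
gripper_width: 0.026
clock: 12.8
tcp_pos: [0.4909, -0.1197, 0.0316]
eef_rot: [-2.748, 1.522, -0.001]
contact_force: [0.5, 0.1, -3.8]
gripper_width: 0.0263
```

View pics/scene5.png

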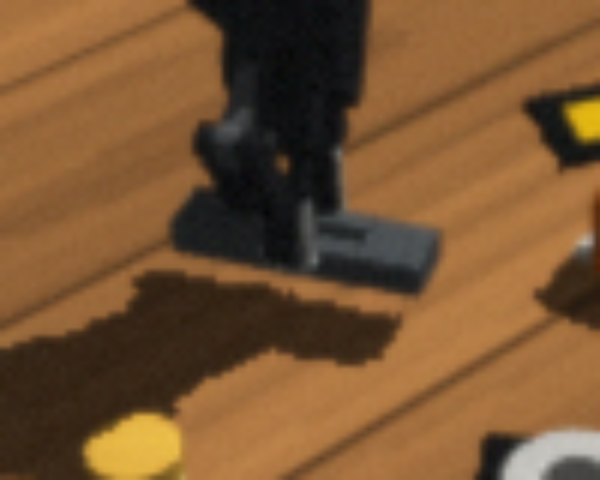

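View pics/top5.png

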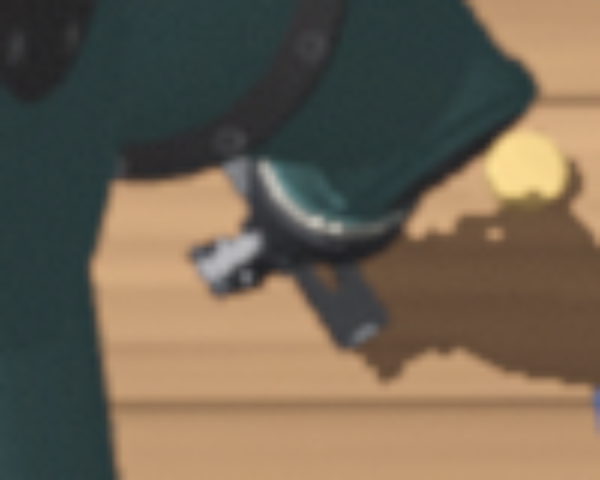

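```bash
python3 go.py .47 .1 .1; python3 go.py .399 .2795 .1 -92.9
```

```text
t=12.9 at [ 0.4905 -0.1195  0.0308] yaw -58.0 tilt 0.03 w 26.2 F [ 0.2 -0.4 -2.6]
shift/call [-0.821 -0.413 -0.288] x 3 rows/call 2.0
t=12.9 at [ 0.4905 -0.1195  0.0308] yaw -58.0 tilt 0.03 w 26.2 F [ 0.2 -0.4 -2.6]
shift/call [-0.967 -0.335 -0.173] x 5 rows/call 2.0
turn [1.000e-04 1.000e-04 1.941e-01] = -34.9 deg rows 5.0
```

```bash
python3 -m jog '[[[-0.3,-0.15,-0.5],[0,0,0]],[[-0.82,-0.41,-0.86],[0,0,0]],[[-0.82,-0.41,-0.86],[0,0,0]]]' >/dev/null;python3 -m jog '[[[-0.5,-0.25,0],[0,0,0]],[[-0.82,-0.41,0],[0,0,0]]]' ;python3 -m jog '[[[-0.5,-0.25,0],[0,0,0]],[[-0.82,-0.41,0],[0,0,0]]]'; python3 go.py .399 .2795 .1 -92.9
```

```text
clock: 13.4
tcp_pos: [0.4752, 0.0369, 0.101]
eef_rot: [-2.752, 1.503, 0.009]
contact_force: [-0.4, 0.6, -4.0]
gripper_width: 0.0261
clock: 13.6
tcp_pos: [0.466, 0.1137, 0.101]
eef_rot: [-2.755, 1.497, 0.013]
contact_force: [0.4, -0.0, -3.5]
gripper_width: 0.0262
t=13.6 at [0.466  0.1137 0.101 ] yaw -57.0 tilt 0.61 w 26.2 F [ 0.4 -0.  -3.5]
shift/call [-0.731 -0.142  0.012] x 3 rows/call 2.0
turn [0.0006 0.0034 0.1992] = -35.9 deg rows 5.0
```

```bash
python3 -m jog '[[[-0.45,-0.1,0],[0,0,0]],[[-0.73,-0.14,0],[0,0.0034,0]]]' >/dev/null;python3 -m jog '[[[-0.45,-0.1,0],[0,0,0]],[[-0.73,-0.14,0],[0,0,0]]]' ;python3 -m jog '[[[-0.4,-0.1,0],[0,0,0.2]],[[-0.73,-0.14,0],[0,0,0.2]],[[-0.73,-0.14,0],[0,0,0.2]],[[-0.73,-0.14,0],[0,0,0.2]],[[-0.73,-0.14,0],[0,0,0.2]],[[-0.73,-0.14,0],[0,0,0.2]]]'; python3 go.py .399 .2795 .025 -92.9
```

```text
clock: 14.0
tcp_pos: [0.4177, 0.2304, 0.1004]
eef_rot: [-2.765, 1.488, 0.006]
contact_force: [0.2, -0.4, -3.6]
gripper_width: 0.0261
clock: 14.6
tcp_pos: [0.3945, 0.2851, 0.1002]
eef_rot: [2.173, -2.267, -0.006]
contact_force: [-0.1, 0.8, -3.3]
gripper_width: 0.0261
t=14.6 at [0.3945 0.2851 0.1002] yaw -92.4 tilt 0.22 w 26.1 F [-0.1  0.8 -3.3]
shift/call [ 0.069 -0.063  0.94 ] x 1 rows/call 2.0
turn [0.0011 0.0006 0.0027] = -0.5 deg rows 1.0
```

```bash
python3 -m jog '[[[0.07,-0.06,0.4],[0.001,0,0.003]],[[0.07,-0.06,0.94],[0.001,0,0.003]],[[0.07,-0.06,0.94],[0.001,0,0.003]],[[0.07,-0.06,0.94],[0.001,0,0.003]]]'; python3 go.py .399 .2795 .0095 -92.9;  python3 - <<'E'
from h import *
for n in("scene","top"):
    im=read_camera(n); u,v=w2p(n,[[.4,.28,.03]])[0].astype(int); cv2.imwrite(f"pics/{n}6.png",cv2.resize(im[max(0,v-40):v+40,u-50:u+50],None,fx=6,fy=6)[:,:,::-1])
E
```

```text
clock: 15.0
tcp_pos: [0.3988, 0.2787, 0.0251]
eef_rot: [2.163, -2.278, -0.003]
contact_force: [0.8, -0.3, -3.2]
gripper_width: 0.0257
t=15.0 at [0.3988 0.2787 0.0251] yaw -93.0 tilt 0.12 w 25.7 F [ 0.8 -0.3 -3.2]
shift/call [-0.01  -0.003  0.196] x 1 rows/call 1.0
turn [ 0.0005  0.0004 -0.0004] = 0.1 deg rows 1.0
```

View pics/scene6.png

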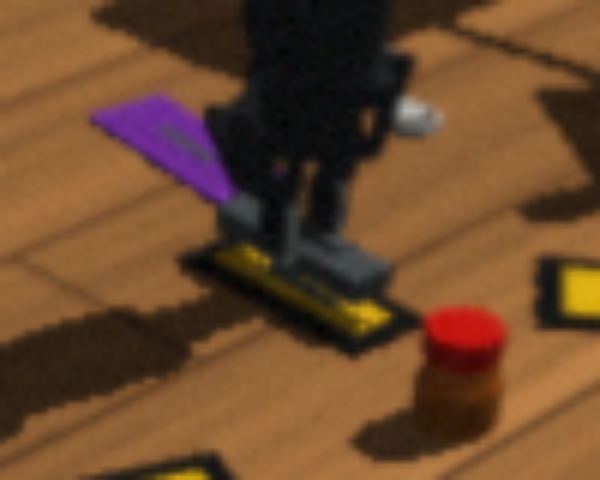

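View pics/top6.png

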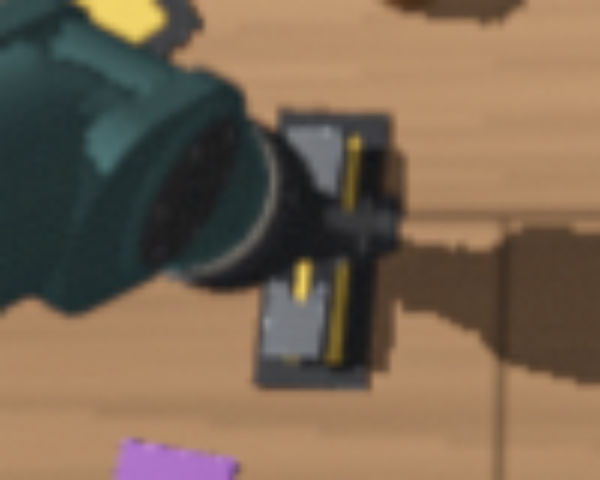

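```bash
python3 -m jog '[[[-0.01,0,0.08],[0,0,0]],[[-0.01,0,0.16],[0,0,0]],[[-0.01,0,0.2],[0,0,0]],[[-0.01,0,0.2],[0,0,0]]]'
```

```text
clock: 15.5
tcp_pos: [0.3999, 0.2801, 0.0103]
eef_rot: [-2.161, 2.276, 0.001]
contact_force: [0.0, -0.1, -1.9]
gripper_width: 0.0261
```

```bash
python3 -m jog '[[[0,0,0.015],[0,0,0]],[[0,0,0.02],[0,0,0]],[[0,0,0.02],[0,0,0]]]'
```

```text
clock: 15.8
tcp_pos: [0.4, 0.2801, 0.0096]
eef_rot: [-2.16, 2.276, 0.003]
contact_force: [-0.7, -0.1, 7.9]
gripper_width: 0.0259
```

```bash
python3 -m jog '[[[0,0,0],[0,0,0]],[[0,0,0],[0,0,0]],[[0,0,0],[0,0,0]],[[0,0,0],[0,0,0]],[[0,0,0],[0,0,0]],[[0,0,0],[0,0,0]]]' 1; python3 -m jog '[[[0,0,-0.4],[0,0,0]],[[0,0,-0.98],[0,0,0]],[[0,0,-0.98],[0,0,0]]]'; python3 -m jog '[[[0,0,-0.4],[0,0,0]],[[0.5,0.1,-0.4],[0,0,0]],[[0.9,0.1,-0.4],[0,0,0]]]';   python3 - <<'E'
from h import *
for n in("scene","top"):
    im=read_camera(n); u,v=w2p(n,[[.4,.28,.03]])[0].astype(int); cv2.imwrite(f"pics/{n}7.png",cv2.resize(im[max(0,v-40):v+40,u-50:u+50],None,fx=6,fy=6)[:,:,::-1])
E
python3 go.py .52 -.2 .12
```

```text
clock: 16.4
tcp_pos: [0.4001, 0.2801, 0.0095]
eef_rot: [-2.16, 2.276, 0.003]
contact_force: [0.2, 0.3, 0.4]
gripper_width: 0.0853
clock: 16.7
tcp_pos: [0.4025, 0.2804, 0.0915]
eef_rot: [-2.155, 2.271, -0.001]
contact_force: [0.4, 0.1, -0.3]
gripper_width: 0.0854
clock: 17.0
tcp_pos: [0.3894, 0.2085, 0.1232]
eef_rot: [-2.158, 2.267, -0.001]
contact_force: [-0.0, -0.9, -1.2]
gripper_width: 0.0856
t=17.1 at [0.3887 0.2044 0.1231] yaw -93.4 tilt 0.49 w 85.3 F [-0.1 -0.3  0.3]
shift/call [ 0.99  -0.388  0.004] x 5 rows/call 2.0
```

View pics/scene7.png

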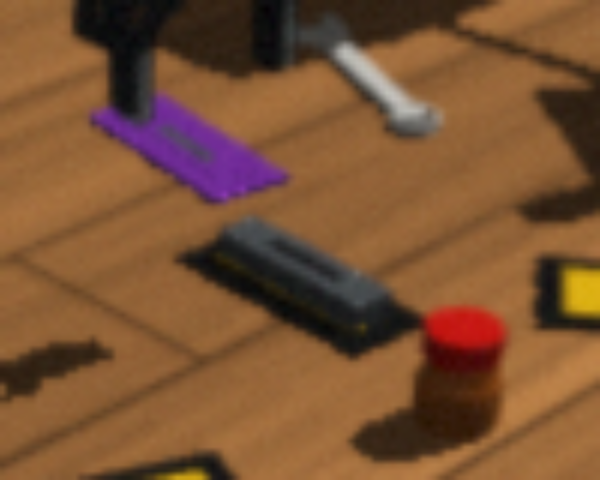

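The long strap lies on its silhouette. Next is the short strap.

```bash
python3 -m jog '[[[0.4,-0.4,0],[0,0,0]],[[0.9,-0.9,0],[0,0,0]],[[0.9,-0.9,0],[0,0,0]]]' ; python3 -m jog '[[[0.5,-0.15,0],[0,0,0]],[[0.98,-0.3,0],[0,0,0]]]' >/dev/null;python3 -m jog '[[[0.5,-0.15,0],[0,0,0]],[[0.98,-0.3,0],[0,0,0]]]' >/dev/null; python3 -m jog '[[[0.5,-0.15,0],[0,0,0]],[[0.98,-0.3,0],[0,0,0]]]' >/dev/null; python3 -m jog '[[[0.5,-0.15,0],[0,0,0]],[[0.98,-0.3,0],[0,0,0]]]'; python3 go.py .529 -.414 .1 -88.4
```

```text
clock: 17.4
tcp_pos: [0.4615, 0.1236, 0.124]
eef_rot: [-2.138, 2.286, -0.011]
contact_force: [0.8, 0.0, -0.1]
gripper_width: 0.0854
clock: 18.2
tcp_pos: [0.5388, -0.1979, 0.1215]
eef_rot: [-2.142, 2.282, -0.006]
contact_force: [1.2, 1.2, 0.4]
gripper_width: 0.0857
t=18.2 at [ 0.5388 -0.1979  0.1215] yaw -93.6 tilt 0.70 w 85.7 F [1.2 1.2 0.4]
shift/call [ 0.902 -0.015  0.085] x 3 rows/call 2.0
turn [-0.0035  0.0017 -0.0289] = 5.2 deg rows 1.0
```

```bash
python3 -m jog '[[[0.5,0,0],[0,0,0]],[[0.9,0,0],[0,0,0]]]' >/dev/null;python3 -m jog '[[[0.5,0,0],[0,0,0]],[[0.9,0,0],[0,0,0]]]' >/dev/null; python3 -m jog '[[[0.5,0,0.15],[-0.0035,0.002,-0.03]],[[0.9,0,0.25],[-0.0035,0.002,-0.03]],[[0.9,0,0.25],[-0.0035,0.002,-0.03]]]';  python3 go.py .529 -.414 .022 -88.4
```

```text
clock: 18.9
tcp_pos: [0.5235, -0.4216, 0.098]
eef_rot: [2.245, -2.191, 0.002]
contact_force: [-0.4, 0.4, 0.3]
gripper_width: 0.0854
t=18.9 at [ 0.5235 -0.4216  0.098 ] yaw -88.6 tilt 0.29 w 85.4 F [-0.4  0.4  0.3]
shift/call [-0.098 -0.073  0.949] x 1 rows/call 2.0
turn [ 0.0008 -0.0014 -0.0011] = 0.2 deg rows 1.0
```

```bash
python3 -m jog '[[[-0.1,-0.07,0.4],[0,-0.0014,-0.001]],[[-0.1,-0.07,0.95],[0,-0.0014,-0.001]],[[-0.1,-0.07,0.95],[0,-0.0014,-0.001]],[[-0.1,-0.07,0.95],[0,-0.0014,-0.001]]]';  python3 go.py .529 -.414 .006 -88.4
python3 - <<'E'
from h import *
for n in("scene","top"):
    im=read_camera(n); u,v=w2p(n,[[.53,-.414,.03]])[0].astype(int); cv2.imwrite(f"pics/{n}8.png",cv2.resize(im[max(0,v-40):v+40,u-50:u+50],None,fx=6,fy=6)[:,:,::-1])
E
```

```text
clock: 19.3
tcp_pos: [0.5286, -0.4122, 0.0213]
eef_rot: [2.252, -2.189, -0.007]
contact_force: [-0.4, -1.7, 0.5]
gripper_width: 0.0855
t=19.3 at [ 0.5286 -0.4122  0.0213] yaw -88.4 tilt 0.27 w 85.5 F [-0.4 -1.7  0.5]
shift/call [ 0.023 -0.005  0.191] x 1 rows/call 1.0
turn [0.0013 0.0007 0.0002] = -0.0 deg rows 1.0
```

View pics/scene8.png

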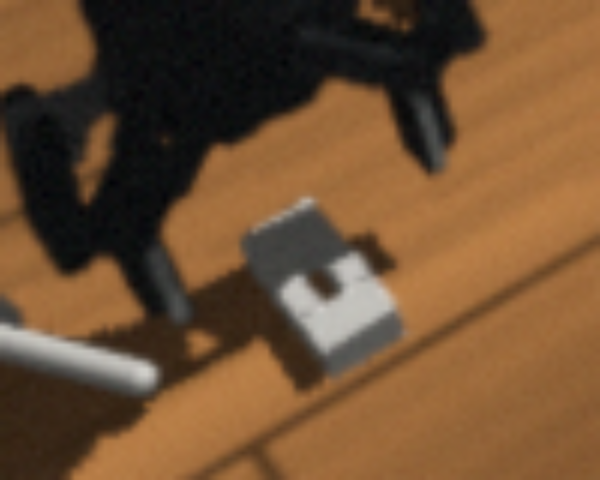

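View pics/top8.png

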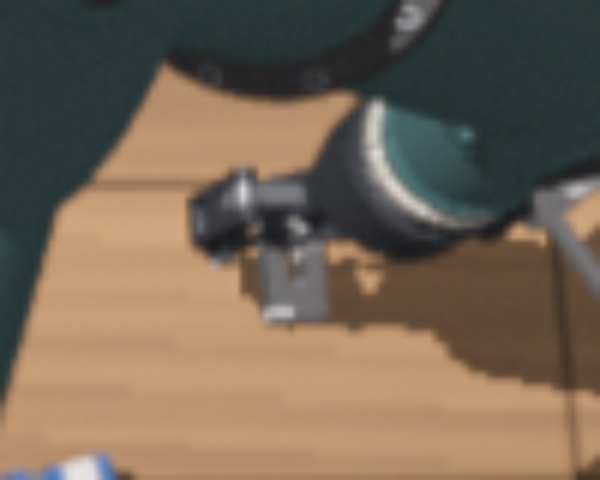

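Run:
```python
from fit import *
n="scene";u,v=w2p(n,[[.53,-.414,.03]])[0].astype(int);o=[u-50,v-40]
print(((w2p(n,[[.5286,-.4122,.0345],[.5286,-.4547,.034],[.5286,-.3697,.034],[.529,-.414,.016]])-o+.5)*6).round(0))
print(((w2p(n,hullpts('short_strap',.529,-.414,.028))-o+.5)*6).round(0))
```

```text
[[308. 232.]
 [188. 300.]
 [423. 170.]
 [317. 272.]]
[[410. 336.]
 [335. 382.]
 [249. 269.]
 [322. 227.]
 [400. 305.]
 [323. 352.]
 [237. 239.]
 [311. 197.]]
```

```bash
python3 -m jog '[[[0.02,-0.005,0.1],[0,0,0]],[[0.02,-0.005,0.19],[0,0,0]],[[0.02,-0.005,0.19],[0,0,0]],[[0.02,-0.005,0.19],[0,0,0]]]'; python3 -m jog '[[[0,0,0],[0,0,0]],[[0,0,0],[0,0,0]],[[0,0,0],[0,0,0]],[[0,0,0],[0,0,0]],[[0,0,0],[0,0,0]],[[0,0,0],[0,0,0]],[[0,0,0],[0,0,0]],[[0,0,0],[0,0,0]],[[0,0,0],[0,0,0]],[[0,0,0],[0,0,0]]]' -1; python3 -m jog '[[[0,0,-0.1],[0,0,0]],[[0,0,-0.2],[0,0,0]],[[0,0,-0.3],[0,0,0]],[[0,0,-0.3],[0,0,0]]]';  python3 - <<'E'
from h import *
for n in("scene",):
    im=read_camera(n); u,v=w2p(n,[[.53,-.414,.03]])[0].astype(int); cv2.imwrite(f"pics/{n}9.png",cv2.resize(im[max(0,v-40):v+40,u-50:u+50],None,fx=6,fy=6)[:,:,::-1])
E
python3 go.py .488 .077 .1 -23.3
```

```text
clock: 19.8
tcp_pos: [0.53, -0.416, 0.0086]
eef_rot: [2.251, -2.189, 0.001]
contact_force: [-0.2, -0.8, 0.7]
gripper_width: 0.0855
clock: 20.8
tcp_pos: [0.5301, -0.4162, 0.0089]
eef_rot: [2.251, -2.189, 0.002]
contact_force: [-0.8, 1.2, 4.6]
gripper_width: 0.0259
clock: 21.2
tcp_pos: [0.5307, -0.4168, 0.0342]
eef_rot: [2.251, -2.189, 0.005]
contact_force: [0.0, -1.3, -1.9]
gripper_width: 0.0258
t=21.2 at [ 0.5305 -0.4165  0.0337] yaw -88.4 tilt 0.17 w 26.0 F [ 1.   0.6 -2.4]
shift/call [-0.883  0.051 -0.121] x 7 rows/call 2.0
turn [ 0.0004 -0.0009 -0.3617] = 65.1 deg rows 8.0
```

View pics/scene9.png

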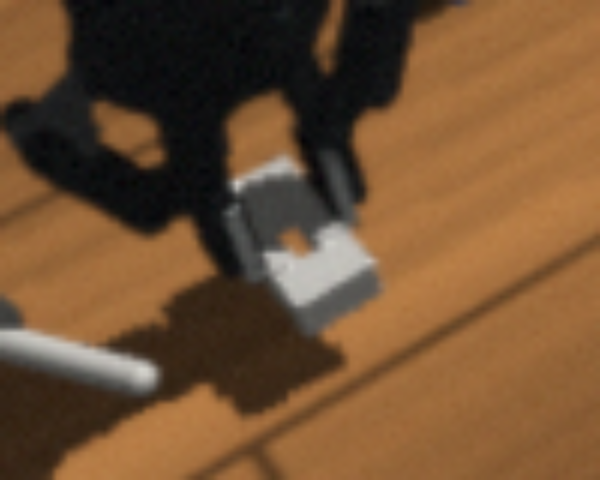

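```bash
python3 -m jog '[[[-0.3,0.02,-0.5],[0,0,0]],[[-0.88,0.05,-0.85],[0,0,0]],[[-0.88,0.05,-0.85],[0,0,0]]]' >/dev/null; python3 -m jog '[[[-0.5,0.03,0],[0,0,0]],[[-0.88,0.05,0],[0,0,0]]]' >/dev/null; python3 -m jog '[[[-0.5,0.03,0],[0,0,0]],[[-0.88,0.05,0],[0,0,0]]]' >/dev/null; python3 -m jog '[[[-0.5,0.03,0],[0,0,0]],[[-0.88,0.05,0],[0,0,0]]]' >/dev/null; python3 -m jog '[[[-0.5,0.03,0],[0,0,0]],[[-0.88,0.05,0],[0,0,0]]]' ; python3 go.py .488 .077 .1 -23.3
```

```text
clock: 22.35
tcp_pos: [0.4978, -0.0488, 0.1025]
eef_rot: [-2.259, 2.176, 0.013]
contact_force: [0.4, 0.1, -2.8]
gripper_width: 0.0257
t=22.4 at [ 0.4978 -0.0488  0.1025] yaw -87.9 tilt 0.58 w 25.7 F [ 0.4  0.1 -2.8]
shift/call [-0.788  0.032  0.023] x 2 rows/call 2.0
turn [-0.0011  0.0032 -0.3586] = 64.6 deg rows 8.0
```

```bash
python3 -m jog '[[[-0.5,0.03,0],[0,0,0]],[[-0.78,0.03,0],[0,0.003,0]]]' >/dev/null; python3 -m jog '[[[-0.4,0.02,0],[0,0,-0.359]],[[-0.7,0.03,0],[0,0,-0.359]],[[-0.7,0.03,0],[0,0,-0.359]],[[-0.7,0.03,0],[0,0,-0.359]],[[-0.7,0.03,0],[0,0,-0.359]],[[-0.7,0.03,0],[0,0,-0.359]],[[-0.7,0.03,0],[0,0,-0.359]],[[-0.7,0.03,0],[0,0,-0.359]],[[-0.7,0.03,0],[0,0,-0.359]]]' ; python3 go.py .488 .077 .028 -23.3
```

```text
clock: 23.45
tcp_pos: [0.4874, 0.0724, 0.1026]
eef_rot: [-3.076, 0.629, 0.007]
contact_force: [-0.3, 0.5, -2.5]
gripper_width: 0.0258
t=23.4 at [0.4874 0.0724 0.1026] yaw -23.1 tilt 0.29 w 25.8 F [-0.3  0.5 -2.5]
shift/call [-0.011 -0.056  0.932] x 1 rows/call 2.0
turn [-0.0002  0.0016  0.0011] = -0.2 deg rows 1.0
```

```bash
python3 -m jog '[[[-0.01,-0.056,0.4],[0,0.0016,0.001]],[[-0.01,-0.056,0.93],[0,0.0016,0.001]],[[-0.01,-0.056,0.93],[0,0.0016,0.001]],[[-0.01,-0.056,0.93],[0,0.0016,0.001]]]'; python3 go.py .488 .077 .012 -23.3;  python3 - <<'E'
from h import *
for n in("scene","top"):
    im=read_camera(n); u,v=w2p(n,[[.488,.077,.03]])[0].astype(int); cv2.imwrite(f"pics/{n}10.png",cv2.resize(im[max(0,v-40):v+40,u-50:u+50],None,fx=6,fy=6)[:,:,::-1])
E
```

```text
clock: 23.85
tcp_pos: [0.4875, 0.0763, 0.028]
eef_rot: [3.076, -0.637, -0.003]
contact_force: [0.4, 1.2, -1.8]
gripper_width: 0.0255
t=23.9 at [0.4875 0.0763 0.028 ] yaw -23.4 tilt 0.10 w 25.5 F [ 0.4  1.2 -1.8]
shift/call [ 0.002 -0.011  0.199] x 1 rows/call 1.0
turn [ 0.0003  0.0005 -0.0006] = 0.1 deg rows 1.0
```

View pics/scene10.png

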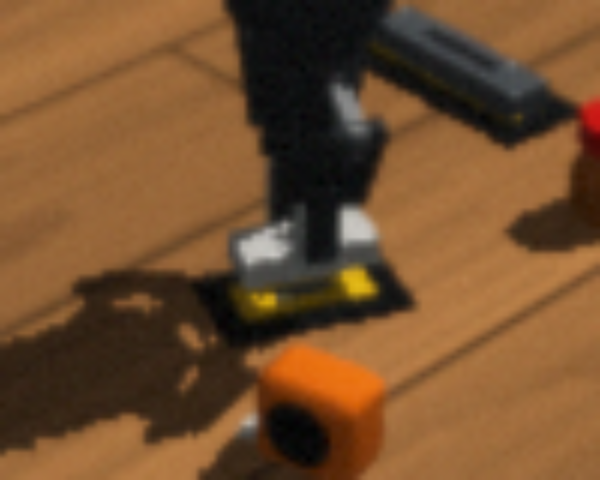

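```bash
python3 -m jog '[[[0,-0.01,0.08],[0,0,0]],[[0,-0.01,0.16],[0,0,0]],[[0,-0.01,0.2],[0,0,0]],[[0,-0.01,0.2],[0,0,0]],[[0,-0.01,0.2],[0,0,0]]]'
```

```text
clock: 24.45
tcp_pos: [0.4893, 0.0771, 0.0135]
eef_rot: [-3.076, 0.636, -0.003]
contact_force: [-0.1, 0.4, -2.2]
gripper_width: 0.0258
```

```bash
python3 -m jog '[[[-0.015,0,0.01],[0,0,0]],[[-0.015,0,0.025],[0,0,0]],[[-0.015,0,0.025],[0,0,0]]]'
```

```text
clock: 24.75
tcp_pos: [0.488, 0.0777, 0.0119]
eef_rot: [-3.075, 0.636, -0.003]
contact_force: [-0.8, -0.0, 3.9]
gripper_width: 0.026
```

```bash
python3 -m jog '[[[0,0,0],[0,0,0]],[[0,0,0],[0,0,0]],[[0,0,0],[0,0,0]],[[0,0,0],[0,0,0]],[[0,0,0],[0,0,0]],[[0,0,0],[0,0,0]]]' 1; python3 -m jog '[[[0,0,-0.4],[0,0,0]],[[0,0,-0.98],[0,0,0]],[[0,0,-0.98],[0,0,0]]]';  python3 - <<'E'
from h import *
for n in("scene","top"):
    im=read_camera(n); u,v=w2p(n,[[.488,.077,.03]])[0].astype(int); cv2.imwrite(f"pics/{n}11.png",cv2.resize(im[max(0,v-40):v+40,u-50:u+50],None,fx=6,fy=6)[:,:,::-1])
E
python3 go.py .45 -.2 .1 -79
```

```text
clock: 25.35
tcp_pos: [0.488, 0.0777, 0.0118]
eef_rot: [-3.075, 0.636, -0.003]
contact_force: [-0.9, -0.2, 0.0]
gripper_width: 0.0851
clock: 25.65
tcp_pos: [0.4907, 0.0777, 0.094]
eef_rot: [-3.073, 0.636, -0.015]
contact_force: [0.6, 0.0, 0.7]
gripper_width: 0.0856
t=25.8 at [0.4884 0.0781 0.0911] yaw -23.3 tilt 0.26 w 85.1 F [ 0.   0.3 -0.7]
shift/call [ 0.234  0.845 -0.03 ] x 4 rows/call 2.0
turn [-0.0014 -0.0005  0.3092] = -55.7 deg rows 7.0
```

View pics/scene11.png

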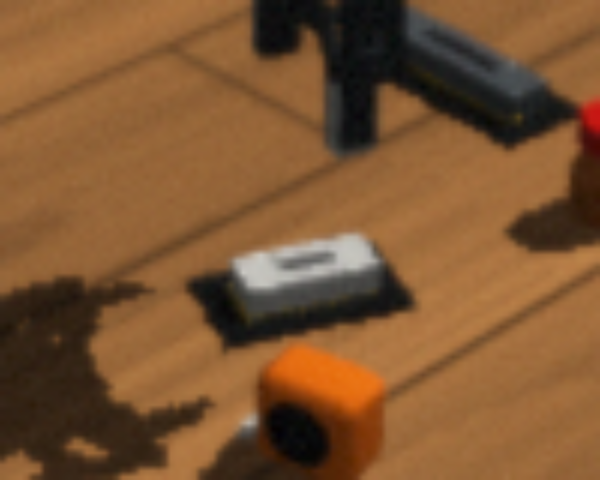

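The short strap lies flat on its plate. Next is the vee block.

```bash
python3 -m jog '[[[0.1,0.5,-0.1],[0,0,0]],[[0.23,0.84,-0.1],[0,0,0]]]' >/dev/null; python3 -m jog '[[[0.1,0.5,0],[0,0,0]],[[0.23,0.84,0],[0,0,0]]]' >/dev/null; python3 -m jog '[[[0.1,0.5,0],[0,0,0]],[[0.23,0.84,0],[0,0,0]]]' >/dev/null; python3 -m jog '[[[0.1,0.5,0],[0,0,0.31]],[[0.23,0.84,0],[0,0,0.31]],[[0.23,0.84,0],[0,0,0.31]],[[0.23,0.84,0],[0,0,0.31]],[[0.23,0.84,0],[0,0,0.31]],[[0.23,0.84,0],[0,0,0.31]],[[0.23,0.84,0],[0,0,0.31]],[[0.23,0.84,0],[0,0,0.31]]]'; python3 go.py .402 -.2905 .09 -79
```

```text
clock: 27.15
tcp_pos: [0.4419, -0.2019, 0.0943]
eef_rot: [2.417, -2.001, -0.013]
contact_force: [0.6, 0.0, -0.4]
gripper_width: 0.0856
t=27.1 at [ 0.4419 -0.2019  0.0943] yaw -79.2 tilt 0.51 w 85.6 F [ 0.6  0.  -0.4]
shift/call [0.498 0.348 0.028] x 2 rows/call 1.0
turn [ 0.0025  0.0013 -0.0013] = 0.2 deg rows 1.0
```

```bash
python3 -m jog '[[[0.5,0.35,0],[0.0025,0.0013,0]],[[0.96,0.68,0],[0.0025,0.0013,0]],[[0.96,0.68,0],[0.0025,0.0013,0]]]'; python3 go.py .402 -.2905 .04 -79;  python3 - <<'E'
from fit import *
im=read_camera("scene")
for d in masks_of("scene","vee_block")[:1]:
  print(d['conf'],d['region'].sum())
n="scene"
u,v=w2p(n,[[.402,-.29,.03]])[0].astype(int); a=im.copy()
c=cv2.resize(a[max(0,v-40):v+40,u-50:u+50],None,fx=6,fy=6)
P=((w2p(n,hullpts('vee_block',.402,-.2905,np.radians(11)))-[u-50,v-40]+.5)*6).astype(int)
for p in P: cv2.circle(c,tuple(map(int,p)),3,(255,0,255),-1)
cv2.imwrite("pics/scene12.png",c[:,:,::-1])
E
```

```text
clock: 27.45
tcp_pos: [0.3992, -0.2944, 0.0947]
eef_rot: [2.407, -2.011, 0.005]
contact_force: [-0.6, 0.5, -0.1]
gripper_width: 0.0855
t=27.4 at [ 0.3992 -0.2944  0.0947] yaw -79.8 tilt 0.34 w 85.5 F [-0.6  0.5 -0.1]
shift/call [-0.045 -0.044  0.684] x 1 rows/call 2.0
turn [ 0.0006 -0.0018 -0.0042] = 0.8 deg rows 1.0
0.76 481
```

View pics/scene12.png

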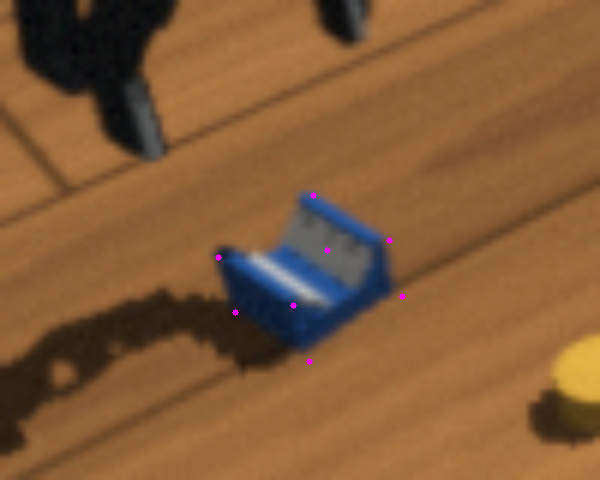

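```bash
python3 -m jog '[[[-0.04,-0.02,0.4],[0,-0.0018,-0.004]],[[-0.04,-0.02,0.75],[0,-0.0018,-0.004]],[[-0.04,-0.02,0.75],[0,-0.0018,-0.004]],[[-0.04,-0.02,0.75],[0,-0.0018,-0.004]]]'; python3 go.py .4 -.291 .008 -79;  python3 - <<'E'
from h import *
for n in("scene","top"):
    im=read_camera(n); u,v=w2p(n,[[.402,-.29,.03]])[0].astype(int); cv2.imwrite(f"pics/{n}13.png",cv2.resize(im[max(0,v-40):v+40,u-50:u+50],None,fx=6,fy=6)[:,:,::-1])
E
```

```text
clock: 27.95
tcp_pos: [0.4024, -0.2838, 0.0336]
eef_rot: [-2.429, 1.986, 0.012]
contact_force: [-0.0, -0.1, -0.0]
gripper_width: 0.0854
t=27.9 at [ 0.4024 -0.2838  0.0336] yaw -78.6 tilt 0.50 w 85.4 F [-0.  -0.1 -0. ]
shift/call [0.086 0.047 0.319] x 1 rows/call 1.0
turn [0.0005 0.0027 0.0025] = -0.4 deg rows 1.0
```

View pics/scene13.png

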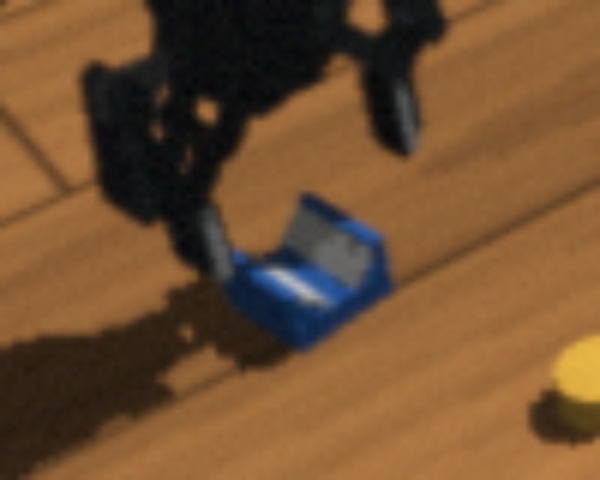

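```bash
python3 -m jog '[[[0.086,0.047,0],[0,0.0027,0.0025]],[[0.086,0.047,0],[0,0.0027,0.0025]],[[0.086,0.047,0.15],[0,0.0027,0.0025]],[[0.086,0.047,0.3],[0,0.0027,0.0025]],[[0.086,0.047,0.3],[0,0.0027,0.0025]]]'; python3 go.py .4 -.291 .008 -79
```

```text
clock: 28.55
tcp_pos: [0.4003, -0.292, 0.0103]
eef_rot: [2.422, -1.999, 0.002]
contact_force: [-0.5, -0.5, -0.3]
gripper_width: 0.0855
t=28.6 at [ 0.4003 -0.292   0.0103] yaw -79.1 tilt 0.10 w 85.5 F [-0.5 -0.5 -0.3]
shift/call [-0.014  0.002  0.029] x 1 rows/call 1.0
turn [ 0.0002 -0.0006 -0.0004] = 0.1 deg rows 1.0
```

```bash
python3 -m jog '[[[0,0,0.02],[0,0,0]],[[0,0,0.02],[0,0,0]],[[0,0,0.02],[0,0,0]],[[0,0,0.02],[0,0,0]],[[0,0,0.02],[0,0,0]],[[0,0,0.02],[0,0,0]],[[0,0,0.02],[0,0,0]],[[0,0,0.02],[0,0,0]],[[0,0,0.02],[0,0,0]],[[0,0,0.02],[0,0,0]]]' -1; python3 -m jog '[[[0,0,-0.1],[0,0,0]],[[0,0,-0.2],[0,0,0]],[[0,0,-0.3],[0,0,0]],[[0,0,-0.3],[0,0,0]]]';  python3 - <<'E'
from h import *
for n in("scene",):
    im=read_camera(n); u,v=w2p(n,[[.4,-.29,.03]])[0].astype(int); cv2.imwrite(f"pics/{n}14.png",cv2.resize(im[max(0,v-40):v+40,u-50:u+50],None,fx=6,fy=6)[:,:,::-1])
E
python3 go.py .48 0 .1; python3 go.py .519 .397 .1 -53
```

```text
clock: 29.55
tcp_pos: [0.4004, -0.2917, 0.0094]
eef_rot: [2.423, -1.999, 0.002]
contact_force: [0.1, 1.0, 5.8]
gripper_width: 0.0468
clock: 29.95
tcp_pos: [0.4009, -0.2921, 0.0345]
eef_rot: [2.423, -1.998, 0.005]
contact_force: [0.5, 0.3, -4.1]
gripper_width: 0.0467
t=30.0 at [ 0.4008 -0.2919  0.034 ] yaw -79.0 tilt 0.15 w 46.7 F [ 0.4 -0.1 -3.5]
shift/call [-0.848 -0.417 -0.208] x 4 rows/call 2.0
t=30.0 at [ 0.4008 -0.2919  0.034 ] yaw -79.0 tilt 0.15 w 46.7 F [ 0.4 -0.1 -3.5]
shift/call [-0.908 -0.343 -0.094] x 9 rows/call 2.0
turn [-1.000e-04 -8.000e-04 -1.446e-01] = 26.0 deg rows 4.0
```

View pics/scene14.png

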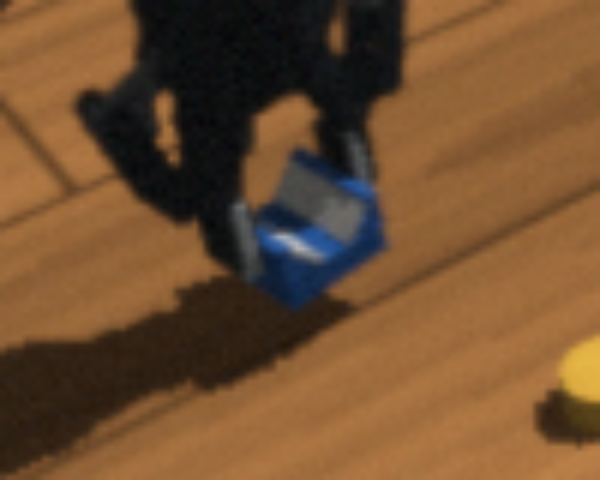

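```bash
python3 go.py .51 0 .13; python3 -c "
from h import *
print(p2w('top',[[177,175]],.05),p2w('scene',[[322,161]],.05),p2w('scene',[[322,177]],0))"
```

```text
t=30.0 at [ 0.4008 -0.2919  0.034 ] yaw -79.0 tilt 0.15 w 46.7 F [ 0.4 -0.1 -3.5]
shift/call [-0.83  -0.509 -0.302] x 4 rows/call 2.0
[[0.53722933 0.23787105 0.05      ]] [[0.53518559 0.24098716 0.05      ]] [[0.54453808 0.23723943 0.        ]]
```

Jar top is about 50 mm, so travelling at 130 mm clears it.

```bash
python3 -m jog '[[[-0.2,-0.15,-0.5],[0,0,0]],[[-0.83,-0.51,-0.98],[0,0,0]],[[-0.83,-0.51,-0.98],[0,0,0]]]' >/dev/null; python3 -m jog '[[[-0.4,-0.25,-0.2],[0,0,0]],[[-0.83,-0.51,-0.22],[0,0,0]]]' >/dev/null; python3 -m jog '[[[-0.4,-0.25,0],[0,0,0]],[[-0.83,-0.51,0],[0,0,0]]]' >/dev/null; python3 -m jog '[[[-0.4,-0.25,0],[0,0,0]],[[-0.83,-0.51,0],[0,0,0]]]' ; python3 go.py .519 .397 .13 -53
```

```text
clock: 30.9
tcp_pos: [0.5122, 0.0076, 0.1328]
eef_rot: [-2.423, 1.995, -0.006]
contact_force: [0.6, -0.6, -4.6]
gripper_width: 0.0466
t=30.9 at [0.5122 0.0076 0.1328] yaw -78.9 tilt 0.27 w 46.6 F [ 0.6 -0.6 -4.6]
shift/call [-0.952 -0.203  0.007] x 5 rows/call 2.0
turn [-0.0014 -0.0006 -0.1441] = 25.9 deg rows 4.0
```

```bash
python3 -m jog '[[[-0.5,-0.1,0],[0,0,0]],[[-0.95,-0.2,0],[0,0,0]]]' >/dev/null; python3 -m jog '[[[-0.5,-0.1,0],[0,0,0]],[[-0.95,-0.2,0],[0,0,0]]]' >/dev/null; python3 -m jog '[[[-0.5,-0.1,0],[0,0,0]],[[-0.95,-0.2,0],[0,0,0]]]' >/dev/null; python3 -m jog '[[[-0.5,-0.1,0],[0,0,0]],[[-0.95,-0.2,0],[0,0,0]]]'; python3 -m jog '[[[-0.5,-0.1,0],[0,0,-0.144]],[[-0.9,-0.2,0],[0,0,-0.144]],[[-0.9,-0.2,0],[0,0,-0.144]],[[-0.9,-0.2,0],[0,0,-0.144]],[[-0.9,-0.2,0],[0,0,-0.144]]]'; python3 go.py .519 .397 .055 -53
```

```text
clock: 31.7
tcp_pos: [0.5109, 0.3291, 0.1298]
eef_rot: [2.431, -1.988, -0.005]
contact_force: [0.2, -0.1, -4.7]
gripper_width: 0.0464
clock: 32.2
tcp_pos: [0.5118, 0.4012, 0.1294]
eef_rot: [2.811, -1.398, -0.006]
contact_force: [0.0, 0.1, -3.8]
gripper_width: 0.0466
t=32.2 at [0.5118 0.4012 0.1294] yaw -52.9 tilt 0.25 w 46.6 F [ 0.   0.1 -3.8]
shift/call [ 0.098 -0.043  0.93 ] x 1 rows/call 2.0
turn [0.0012 0.0007 0.0006] = -0.1 deg rows 1.0
```

```bash
python3 -m jog '[[[0.1,-0.04,0.4],[0.001,0,0]],[[0.1,-0.04,0.93],[0.001,0,0]],[[0.1,-0.04,0.93],[0.001,0,0]],[[0.1,-0.04,0.93],[0.001,0,0]]]'; python3 go.py .519 .397 .03 -53;  python3 - <<'E'
from h import *
for n in("scene","top"):
    im=read_camera(n); u,v=w2p(n,[[.519,.397,.03]])[0].astype(int); cv2.imwrite(f"pics/{n}15.png",cv2.resize(im[max(0,v-40):v+40,u-50:u+50],None,fx=6,fy=6)[:,:,::-1])
E
```

```text
clock: 32.6
tcp_pos: [0.5185, 0.395, 0.0546]
eef_rot: [2.809, -1.403, -0.005]
contact_force: [-0.2, -0.2, -3.9]
gripper_width: 0.0467
t=32.6 at [0.5185 0.395  0.0546] yaw -53.1 tilt 0.21 w 46.7 F [-0.2 -0.2 -3.9]
shift/call [-0.016 -0.022  0.307] x 1 rows/call 1.0
turn [ 0.0011  0.0005 -0.0004] = 0.1 deg rows 1.0
```

View pics/scene15.png

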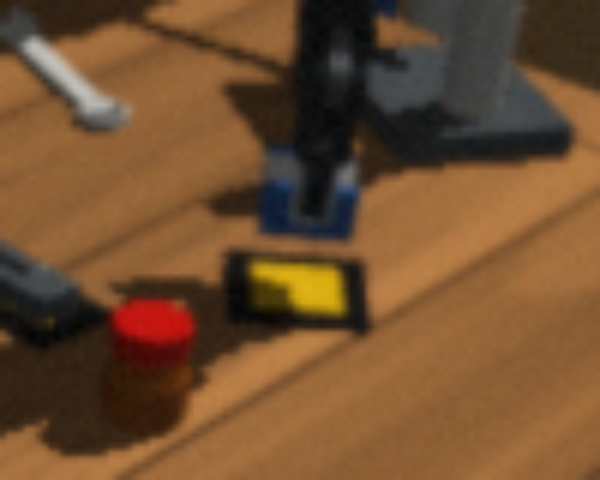

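View pics/top15.png

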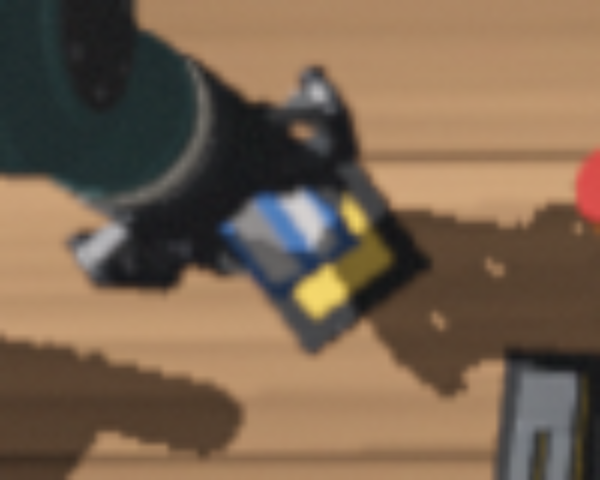

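```bash
python3 -m jog '[[[-0.016,-0.022,0.15],[0.001,0,0]],[[-0.016,-0.022,0.3],[0.001,0,0]],[[-0.016,-0.022,0.4],[0.001,0,0]],[[-0.016,-0.022,0.47],[0.001,0,0]],[[-0.016,-0.022,0.47],[0.001,0,0]],[[-0.016,-0.022,0.47],[0.001,0,0]]]'; python3 go.py .519 .397 .0124 -53
```

```text
clock: 33.3
tcp_pos: [0.5212, 0.3985, 0.019]
eef_rot: [-2.807, 1.4, -0.002]
contact_force: [0.1, 1.5, -4.2]
gripper_width: 0.0466
t=33.3 at [0.5212 0.3985 0.019 ] yaw -53.0 tilt 0.30 w 46.6 F [ 0.1  1.5 -4.2]
shift/call [-0.002  0.034  0.082] x 1 rows/call 1.0
turn [-0.0016  0.0003 -0.    ] = 0.0 deg rows 1.0
```

```bash
python3 -m jog '[[[0,0.03,0.04],[-0.0016,0,0]],[[0,0.03,0.08],[-0.0016,0,0]],[[0,0.03,0.08],[-0.0016,0,0]],[[0,0.03,0.08],[-0.0016,0,0]]]'; python3 go.py .519 .397 .0124 -53
```

```text
clock: 33.7
tcp_pos: [0.5194, 0.3971, 0.0126]
eef_rot: [-2.811, 1.402, 0.001]
contact_force: [0.7, 0.9, -3.0]
gripper_width: 0.0468
t=33.7 at [0.5194 0.3971 0.0126] yaw -53.0 tilt 0.06 w 46.8 F [ 0.7  0.9 -3. ]
shift/call [-0.002  0.004  0.003] x 1 rows/call 1.0
turn [-0.0001  0.0003 -0.    ] = 0.0 deg rows 1.0
```

```bash
python3 -m jog '[[[0,0,0.01],[0,0,0]],[[0,0,0.018],[0,0,0]],[[0,0,0.018],[0,0,0]]]'
```

```text
clock: 34.0
tcp_pos: [0.5194, 0.3971, 0.0125]
eef_rot: [-2.81, 1.402, 0.003]
contact_force: [-3.2, -0.2, 6.0]
gripper_width: 0.0468
```

The reaction force shows contact. I'll release, back off and look.

```bash
python3 -m jog '[[[0,0,0],[0,0,0]],[[0,0,0],[0,0,0]],[[0,0,0],[0,0,0]],[[0,0,0],[0,0,0]],[[0,0,0],[0,0,0]],[[0,0,0],[0,0,0]]]' 1; python3 -m jog '[[[0,0,-0.4],[0,0,0]],[[0,0,-0.98],[0,0,0]],[[0,0,-0.98],[0,0,0]]]'; python3 -m jog '[[[0,0,-0.4],[0,0,0]],[[0,0,-0.98],[0,0,0]],[[0,0,-0.98],[0,0,0]]]'; python3 go.py .64 .2 .2;  python3 - <<'E'
from h import *
for n in("scene","top"):
    im=read_camera(n); u,v=w2p(n,[[.519,.397,.03]])[0].astype(int); cv2.imwrite(f"pics/{n}16.png",cv2.resize(im[max(0,v-40):v+40,u-50:u+50],None,fx=6,fy=6)[:,:,::-1])
E
```

```text
clock: 34.6
tcp_pos: [0.5194, 0.397, 0.0124]
eef_rot: [-2.81, 1.402, 0.003]
contact_force: [-0.4, 0.5, 0.1]
gripper_width: 0.085
clock: 34.9
tcp_pos: [0.5238, 0.3981, 0.0964]
eef_rot: [-2.802, 1.399, -0.007]
contact_force: [1.0, 0.4, 0.5]
gripper_width: 0.085
clock: 35.2
tcp_pos: [0.5275, 0.3986, 0.1806]
eef_rot: [-2.793, 1.396, -0.016]
contact_force: [0.3, -0.3, 0.1]
gripper_width: 0.0858
t=35.2 at [0.5275 0.3986 0.1806] yaw -53.1 tilt 1.25 w 85.8 F [ 0.3 -0.3  0.1]
shift/call [ 0.943  0.12  -0.083] x 3 rows/call 2.0
```

View pics/scene16.png

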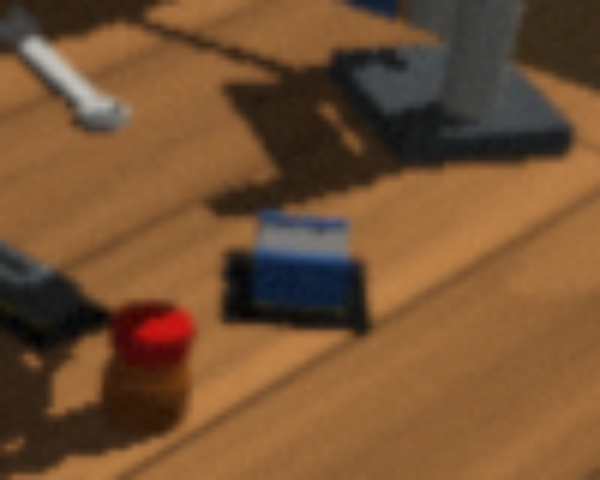

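```bash
python3 go.py .32 .43 .2
```

```text
t=35.3 at [0.5236 0.3979 0.1756] yaw -53.1 tilt 0.73 w 85.8 F [-0.5  0.6 -0.5]
shift/call [-0.925  0.894 -0.163] x 2 rows/call 3.0
```

```bash
python3 -m jog '[[[-0.4,0.4,-0.15],[0,0,0]],[[-0.92,0.89,-0.16],[0,0,0]],[[-0.92,0.89,-0.16],[0,0,0]]]'>/dev/null; python3 -m jog '[[[-0.4,0.4,-0.15],[0,0,0]],[[-0.92,0.89,-0.16],[0,0,0]],[[-0.92,0.89,-0.16],[0,0,0]],[[-0.92,0.89,-0.16],[0,0,0]]]'
python3 - <<'E'
from fit import *
im={c:read_camera(c) for c in("top","scene")}
for c in im: cv2.imwrite(f"pics/{c}17.png",im[c][:,:,::-1])
T=dict(long_strap=(.399,.2795,-2.9),short_strap=(.488,.077,66.7),collar=(.6635,-.1252,0),vee_block=(.519,.397,37))
for q,t in T.items():
  x0=(t[0],t[1],np.radians(t[2]))
  for c in im:
    ref=w2p(c,[[*x0[:2],.013]])[0]
    for d in masks_of(c,q):
      m=d['region']; ce=np.argwhere(m)[:,::-1].mean(0)
      if ((ce-ref)**2).sum()<100:
        f=cv2.drawContours(np.zeros(m.shape,np.uint8),[max(cv2.findContours(m.astype(np.uint8),cv2.RETR_EXTERNAL,cv2.CHAIN_APPROX_NONE)[0],key=cv2.contourArea)],-1,1,-1)*1.
        r=fit(q,{c:f},x0,z0=.003); print(q,c,round(d['conf'],2),'err mm',((r.x[:2]-t[:2])*1e3).round(1),'dyaw',round(np.degrees(r.x[2])-t[2],1),'iou',round(1-r.fun,2)); break
E
```

```text
clock: 36.0
tcp_pos: [0.3094, 0.4304, 0.1958]
eef_rot: [-2.818, 1.387, 0.008]
contact_force: [1.0, 0.3, -0.2]
gripper_width: 0.0859
long_strap top 0.94 err mm [2.1 0.1] dyaw -2.3 iou 0.91
short_strap top 0.59 err mm [ 0.7 -1.1] dyaw 1.0 iou 0.84
short_strap scene 0.54 err mm [-2.7  4.1] dyaw 0.0 iou 0.92
collar top 0.59 err mm [ 0.6 -2.2] dyaw 8.2 iou 0.95
vee_block top 0.73 err mm [-0.   0.1] dyaw 0.3 iou 0.86
vee_block scene 0.68 err mm [-5.8  5.3] dyaw -1.8 iou 0.89
```

View pics/top17.png

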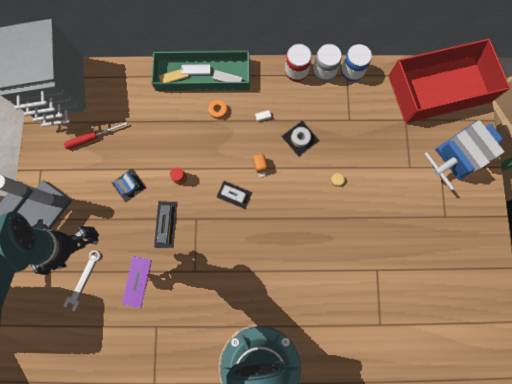

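All four parts are on their plates in the top view, and the arm touches nothing.

```bash
python3 -c "
from cell import *
print(hand_in()); print(get_obs()['clock'])"
```

```text
the job is handed in; nothing more can be done
None
the job is handed in; nothing more can be done
```

All four parts are on their matching plates, and I handed the job in at about 37 s of the 112 s allowed. I placed the collar, then the long strap, short strap and vee block. Each was lowered until the wrist force showed contact before I let go. I left the purple plate and the orange ring alone.

**Position:** in the last top-camera check, every part was within about 2.5 mm of its silhouette's centre. The straps and vee block were within about 2.5° of its direction. The limits are 12 mm and 0.2 rad (about 11°).

**Disagreement:** the last scene-camera check put the short strap about 5 mm off and the vee block about 8 mm off. I trusted the top view because it looks almost straight down. The scene camera also read the silhouettes 2–4 mm away from the top camera, mostly in the same direction. The scene camera gave no usable check for the long strap or collar in that last look. In the close-up pictures taken after release, both lay flat on their plates with only a thin strip of yellow showing.

**Other readings:**
- The gripper read 1–3 mm narrower than each part's known width; the pictures showed the collar centred and every part securely held.
- The arm was clear of everything at the end, and the force readings were near zero.

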